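# Fill a pod dispenser and release one batch

## Task

Load every coffee pod that lies on the worktop into the hopper of the pod dispenser, one to a cell, then lower the cover plate over the two pins until it lies flush on the rim. Then slide the red selector fully to its far (green) end to unlock, draw the gate out by its orange tab to its end stop so that all the pods drop into the bay below, push the gate fully home again and slide the selector fully back to the near (red) end. Leave the gate shut until the selector is unlocked, and do not disturb the salt shaker or the gilt glass.

Things in the scene. Friction and masses are not known exactly. Their poses are not given: they have to be found in the camera images.
- hopper: fixed white pod dispenser. Origin: centre of its underside, on the worktop; x points away from the robot, y to its left, z up. Outside 166 x 166 mm, rim at z = 124 mm. Below the gate is a closed bay (inside 150 x 150 mm, floor at z = 8 mm) with a clear front. On its left side a grey selector housing: x -65 to 65, y 82 to 126 mm, top at z = 110 mm
- hopper_well (a point): centre of the hopper's floor (the top of the shut gate, 84 mm above the underside), axes as the dispenser's. The hopper is an open square well, inside 140 x 140 mm, 40 mm deep to the rim, walls 12 mm thick. A cross of two 4 mm dividers (through this point, top 28 mm above the floor) parts it into four cells, 68 x 68 mm, centred at x, y = +-36 mm; one pod to a cell
- hopper_seat (a point): centre of the hopper's rim, 124 mm above the underside, axes as the dispenser's. Two upright steel locating pins, 9 mm across and 20 mm high with tapered tips, stand on the rim at x = +-76 mm, y = 0
- gate (a joint): how far the slide gate (floor of the hopper) is drawn out, m: 0 fully home, 0.144 at its end stop. It moves along the dispenser's -y, stays where it is left, friction about 2.5 N
- gate_tab (a point): grip point on the gate's upright orange tab, 12 mm thick along the dispenser's y, 34 mm wide along x, its top 12 mm above this point. With the gate home it stands at x = 0, y = -125, z = 114 mm of the dispenser, 38 mm clear of its wall
- selector (a joint): position of the red selector grip, m: 0 at the near (red, locked) end, 0.060 at the far (green, unlocked) end. It moves along the dispenser's +x, stays where it is left, friction about 2 N
- selector_grip (a point): grip point on the red selector grip, 16 mm thick along the dispenser's x, 24 mm wide along y, top 12 mm above this point; it stands on the selector housing, whose top is 19 mm below this point; at joint 0 it lies at x = -30, y = 104, z = 129 mm of the dispenser
- cover_grip (a point): centre of the black grip bar of the loose aluminium cover plate, 0.25 kg. Plate 176 (its x) x 158 (its y) x 6 mm; bar 14 mm thick along x, 70 mm long along y, its top 34 mm above the plate's underside; this point 20 mm above the underside (seated: 20 mm above hopper_seat). Two through holes, 13 mm wide, at x = +-76 mm, y = 0; either way round fits
- pod1_mid (a point): copper coffee pod, a rigid closed drum 58 mm across and 30 mm high with a foil top and a paper band, 80 g; this point is its centre, 15 mm above its base; z is its axis. May be absent (None from the start)
- pod2_mid (a point): blue coffee pod, a rigid closed drum 58 mm across and 30 mm high with a foil top and a paper band, 80 g; this point is its centre, 15 mm above its base; z is its axis. May be absent (None from the start)
- pod3_mid (a point): green coffee pod, a rigid closed drum 58 mm across and 30 mm high with a foil top and a paper band, 80 g; this point is its centre, 15 mm above its base; z is its axis. May be absent (None from the start)
- pod4_mid (a point): brass coffee pod, a rigid closed drum 58 mm across and 30 mm high with a foil top and a paper band, 80 g; this point is its centre, 15 mm above its base; z is its axis. May be absent (None from the start)
- mill: loose salt shaker, 44 mm across, 90 mm high; leave it alone; origin under its centre
- coupe: loose gilt-rimmed stemmed glass, 92 mm across, 121 mm high; leave it alone; origin under its centre

How it is judged:
By the outcome, as a careful person would: the job done as asked, in the order asked, and still so for the second after the job is handed in, with the robot touching nothing.
Of pod1, pod2, pod3, pod4 only 2 to 4 are there at a start; the rules pass over those that are not, and their reading is None.
At some moment in a run one of pod1, pod2, pod3, pod4, cover may be knocked a few centimetres aside while the robot is not near it.
It also fails if it takes over 210 s, if anything falls off the work surface, if the arm or the gripper's body presses on something with over 40 N, if the wrist force passes 120 N, or if a joint passes its speed limit or range.

## Robot

A 6-joint arm with a two-finger parallel gripper is mounted at the origin on a cart in front of the work surface, level with it; the furniture and walls round the work are solid. World frame = base frame: x ahead of the robot, y to its left, z up, the work surface at z = 0. Lengths are in m, angles in rad, forces in N, time in s.
With the tool pointing down it reaches from about 0.35 to 0.975 m from the base axis. Payload 4.9 kg.
Tool frame: the origin (TCP) lies between the finger pads; the fingertips stand 19 mm ahead of it and the grasp point (between the pads) is the TCP; z points along the fingers, y is the direction in which the jaws open and shut (so a half turn about z gives the same grasp; the last joint's range is limited). The gripper opens to 85 mm and grips with 20 to 120 N. Pads are 22 mm wide; open, the fingers measure 114 mm over their backs; the gripper's body (76 mm by 85 mm) begins 54 mm behind the grasp point. The pads swing forward as they close: fully open they stand 13 mm farther back than shut.
Start: joints at [1.059, 0.053, 1.613, -0, 1.476, -0.119], TCP at [0.239, 0.577, 0.25] pointing down, gripper open.
Joint ranges: [-3.01, 3.01], [-1.01, 2.22], [0.06, 2.58], [-1.02, 4.17], [0.09, 2.62], [-3.14, 3.14]. Speed limits (rad/s): [2.57, 2.57, 3.14, 3.14, 3.14, 3.14].

## Interface

Orientations are given as a unit quaternion [w, x, y, z].
In Python, from plant import state, grab_frame, calibration, job_done gives the robot as it stands. The module is installed in compiled form; this text tells all that it offers.
- The arm moves only by the tool servo_tool, never from a script. Its argument "deltas" is a list that holds one entry, the list of rows, each a list of 5 numbers: the finger opening in mm, from 0 to 85.4, then the shift along the world's x, y, z in mm, then the turn about the world's z in units of 6 degrees (1.0 is 6 degrees). A call has 1 to 5 rows; each row is the pose to reach, as a shift and turn from the pose commanded when the call began; what a row does not reach only later rows make up. A row lasts 1/8 s, in which the tool goes at most 62.5 mm and 10.7 degrees, less where a joint would pass 70% of its speed; a pose out of reach is approached as far as the arm can. A call with a gripper value outside its range is refused whole. The fingers move at their own pace and stop on an object; the grip force is fixed at half the most. Time passes only in rows, so rows that repeat a pose let the fingers close. It gives the time, the measured TCP pose, the force and the opening at its end, in the units of the state.
- state(): the state, without advancing time (a new reading comes with each control period).
- grab_frame(name): name is "scene" or "top" or "wrist"; returns the picture (384x512x3 uint8, red, green, blue); there is no depth.
- calibration(name): a dict with "intrinsics" (3x3 intrinsics, pixels), "world_from_camera" (4x4, takes a point from camera to world coordinates). Camera axes: x right, y down, z forward; pixel columns grow to the right and rows downward; lengths in m; the calibration is good to about 2 mm. A picture is of the moment at which its call begins: read the wrist's pose just before it. calibration takes no time and is no camera call; for the wrist camera it gives the pose at the moment of the call.
- job_done(): hands the job in, once; it reports no verdict.
The state is a dict: "time": time; "joint_pos": joint angles; "joint_vel": joint speeds; "joint_efforts": joint torques, N m; "tool_pos": TCP position; "tool_rot": TCP orientation; "contact_force": force on the tool from outside, world axes, zero at the start; "ft_torque": the same for the moment, N m; "gripper_width": opening from 0.0 (shut) to 1.0 (fully open).
Only numpy, scipy, OpenCV 4.12 (cv2) and the standard library are available. Lean on these libraries where they do the work, as an engineer would, in place of code of your own. Each camera call takes 0.05 s, during which the arm holds its last target.

## Working session

There is one attempt and no reset: what is moved stays moved. The work goes in short steps, Python scripts to look and compute and a tool call to move; the robot and the scene stay as the last step left them, time stands still between calls to the robot, and variables do not carry over. Pictures are saved under pics/ and viewed, and the job is handed in when it is done.

Besides the shell and the picture viewer there is one more tool, called after ">>>" as name(argument=value, ...) on one line, values as JSON. servo_tool: Moves the arm, as the interface text tells. Its arguments: {"type":"object","properties":{"deltas":{"type":"array","items":{"type":"array","items":{"type":"array","items":{"type":"number"}}}}},"required":["deltas"]}

```bash
mkdir -p pics; cat > h.py <<'E'
import numpy as np, cv2
from plant import state, grab_frame, calibration, job_done
def snap(cam,name):
    c=calibration(cam); im=grab_frame(cam); cv2.imwrite('pics/'+name+'.png',im[:,:,::-1]); np.savez('pics/'+name+'.npz',im=im,K=c['intrinsics'],T=c['world_from_camera']); return im,c
def load(name):
    d=np.load('pics/'+name+'.npz'); return d['im'],{'intrinsics':d['K'],'world_from_camera':d['T']}
def ray(c,u,v,z):
    K=np.array(c['intrinsics']);T=np.array(c['world_from_camera'])
    d=T[:3,:3]@np.linalg.inv(K)@np.array([u,v,1.]);o=T[:3,3]
    return o+d*(z-o[2])/d[2]
def proj(c,p):
    K=np.array(c['intrinsics']);T=np.array(c['world_from_camera'])
    q=K@(T[:3,:3].T@(np.array(p)-T[:3,3])); return q[:2]/q[2]
E
python3 - <<'E'
from h import *
for n in ['scene','top','wrist']:
    im,c=snap(n,n+'0'); print(n,np.round(c['intrinsics'],1).tolist(),np.round(c['world_from_camera'],3).tolist())
print(state())
E
```

```text
scene [[442.1, 0.0, 252.5], [0.0, 442.1, 191.7], [0.0, 0.0, 1.0]] [[0.674, -0.528, 0.516, -0.087], [-0.738, -0.465, 0.489, -0.542], [-0.019, -0.71, -0.704, 0.968], [0.0, 0.0, 0.0, 1.0]]
top [[454.0, 0.0, 252.5], [0.0, 454.0, 198.0], [0.0, 0.0, 1.0]] [[0.02, -0.987, 0.162, 0.34], [-1.0, -0.018, 0.016, 0.075], [-0.013, -0.162, -0.987, 1.335], [0.0, 0.0, 0.0, 1.0]]
wrist [[291.7, 0.0, 251.7], [0.0, 291.7, 195.6], [0.0, 0.0, 1.0]] [[0.382, 0.887, 0.26, 0.172], [0.924, -0.366, -0.109, 0.604], [-0.002, 0.282, -0.959, 0.374], [0.0, 0.0, 0.0, 1.0]]
{'time': 0.15, 'joint_pos': array([ 1.05899374e+00,  5.32136748e-02,  1.61397075e+00, -1.52593085e-06,
        1.47600275e+00, -1.19001123e-01]), 'joint_vel': array([-0.0005109 , -0.00105028, -0.00360959,  0.00042305,  0.00076411,
       -0.00068518]), 'joint_efforts': array([ 6.17474179e-04, -3.94242632e+01, -3.70721447e+01, -1.27932467e-04,
        4.73454813e-03,  2.41039862e-05]), 'tool_pos': array([0.23901321, 0.57700175, 0.24934485]), 'tool_rot': array([-2.46587193e-04,  1.95140395e-01,  9.80774995e-01, -7.58169212e-04]), 'contact_force': array([-0.68705507, -0.56792019, -0.27884668]), 'ft_torque': array([-0.03474267,  0.01771063,  0.01146483]), 'gripper_width': 1.0013596237714937}
```

View pics/scene0.png

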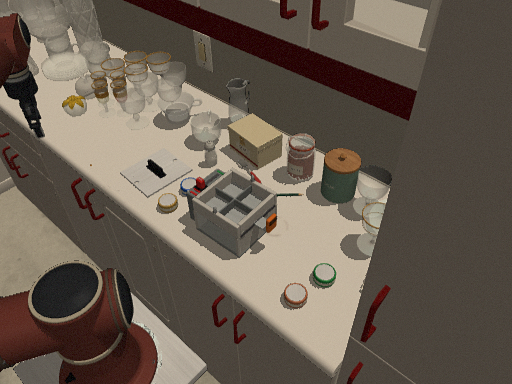

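View pics/top0.png

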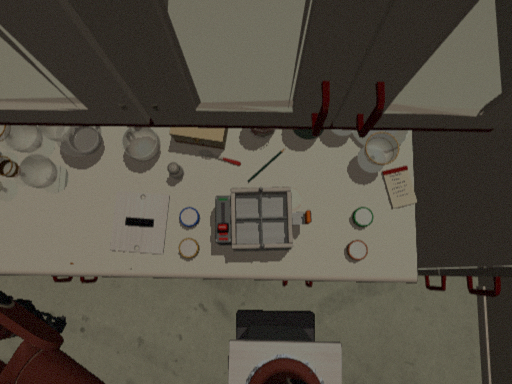

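View pics/wrist0.png

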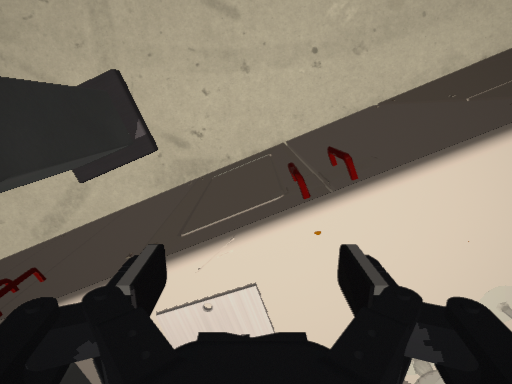

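```bash
python3 - <<'E'
from h import *
im,c=load('top0')
for n,u,v,z in [('blue',189,216,.03),('brass',189,247,.03),('green',363,216,.03),('copper',357,250,.03),('mill',174,169,.09),('glass',142,145,.12),('cover',139,222,.034),('hopTL',231,190,.124),('hopTR',291,188,.124),('hopBR',292,248,.124),('hopBL',231,248,.124),('selector',222,229,.141),('tab',308,216,.126),('edgeL',60,275,0),('edgeR',417,280,0)]:
    print(n,np.round(ray(c,u,v,z),3))
cv2.imwrite('pics/t0z.png',cv2.resize(im[150:290,90:390,::-1],None,fx=2.6,fy=2.6,interpolation=cv2.INTER_CUBIC))
E
```

```text
blue [0.498 0.279 0.03 ]
brass [0.409 0.275 0.03 ]
green [ 0.507 -0.224  0.03 ]
copper [ 0.409 -0.205  0.03 ]
mill [0.623 0.318 0.09 ]
glass [0.683 0.404 0.12 ]
cover [0.477 0.423 0.034]
hopTL [0.56  0.153 0.124]
hopTR [ 0.568 -0.009  0.124]
hopBR [ 0.406 -0.013  0.124]
hopBL [0.403 0.149 0.124]
selector [0.452 0.173 0.141]
tab [ 0.492 -0.055  0.126]
edgeL [0.322 0.653 0.   ]
edgeR [ 0.328 -0.382  0.   ]
```

View pics/t0z.png

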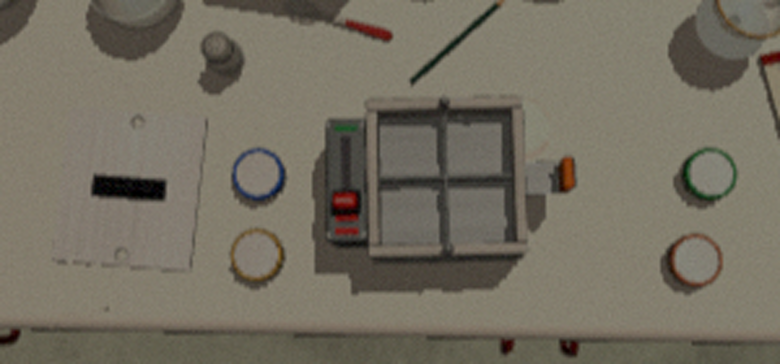

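>>> servo_tool(deltas=[[[75,35,-55,0,-1.7],[75,70,-110,0,-3.4],[75,105,-165,0,-5.1],[75,140,-220,0,-6.8],[75,170,-275,0,-8.5]]])

```text
time: 0.78
tool_pos: [0.4046, 0.31, 0.2501]
tool_rot: [0.0, 0.601, 0.8, 0.0]
contact_force: [0.6, 1.0, 0.1]
gripper_width: 0.88
```

>>> servo_tool(deltas=[[[75,15,-5,0,-1.5],[75,20,-10,0,-2.5],[75,20,-10,0,-2.5],[75,20,-10,0,-2.5]]])

```text
time: 1.27
tool_pos: [0.4236, 0.3021, 0.2501]
tool_rot: [-0.0, 0.697, 0.717, -0.0]
contact_force: [0.2, 0.3, 1.0]
gripper_width: 0.879
```

```bash
python3 - <<'E'
from h import *
im,c=snap('wrist','w1');s=state();print(s['tool_pos'],s['tool_rot'],s['time'])
for n,p in [('blue',(.498,.279,.03)),('brass',(.409,.275,.03)),('cover',(.477,.423,.034)),('hop',(.484,.07,.124))]: print(n,proj(c,p))
E
```

```text
[0.42354244 0.30219514 0.25015803] [-8.46618193e-05  6.97176755e-01  7.16899263e-01 -1.11117232e-04] 1.325
blue [312.14421158 191.61316449]
brass [239.52412668 192.7131494 ]
cover [305.10782504  62.90942073]
hop [299.98979282 393.70724625]
```

View pics/w1.png

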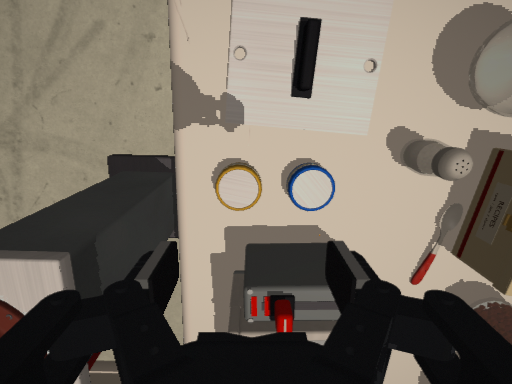

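```bash
cat >> h.py <<'E'
def pod(im,c,guess,z=.03,win=40):
    u,v=proj(c,guess)
    u,v=int(round(u)),int(round(v)); y0=max(v-win,0);x0=max(u-win,0)
    sub=im[y0:v+win,x0:u+win]
    hsv=cv2.cvtColor(sub,cv2.COLOR_RGB2HSV)
    m=((hsv[...,1]>110)).astype(np.uint8)
    n,l,st,ce=cv2.connectedComponentsWithStats(m)
    k=1+np.argmax(st[1:,4]); 
    cn,_=cv2.findContours((l==k).astype(np.uint8),cv2.RETR_EXTERNAL,cv2.CHAIN_APPROX_NONE)
    cn=max(cn,key=len)
    (ex,ey),ax,_=cv2.fitEllipse(cn)
    return (ex+x0,ey+y0),ax,ray(c,ex+x0,ey+y0,z)
E
python3 - <<'E'
from h import *
im,c=load('w1')
for g in [(.498,.279,.03),(.409,.275,.03)]: print(pod(im,c,g))
im,c=load('top0')
for g in [(.498,.279,.03),(.409,.275,.03),(.507,-.224,.03),(.409,-.205,.03)]: print(pod(im,c,g,win=16))
E
```

```text
((310.98814392089844, 187.65858459472656), (44.3814582824707, 45.851783752441406), array([0.49614935, 0.28396335, 0.03      ]))
((238.17843627929688, 187.22441482543945), (45.008094787597656, 45.59992599487305), array([0.40723662, 0.28191737, 0.03      ]))
((188.8733367919922, 216.6831817626953), (18.31455421447754, 18.50410270690918), array([0.49602736, 0.27953204, 0.03      ]))
((188.168212890625, 247.6626033782959), (18.614194869995117, 18.921701431274414), array([0.40663709, 0.27771619, 0.03      ]))
((365.0112991333008, 216.26210021972656), (20.03045082092285, 23.480663299560547), array([ 0.50669874, -0.22939629,  0.03      ]))
((357.6091766357422, 249.74533939361572), (18.76961898803711, 20.34565544128418), array([ 0.41015105, -0.20644846,  0.03      ]))
```

>>> servo_tool(deltas=[[[75,-10,-12,-50,0],[75,-17,-22,-100,0],[75,-17,-22,-150,0],[75,-17,-22,-190,0],[75,-17,-22,-216,0]]])

```text
time: 1.95
tool_pos: [0.4053, 0.2797, 0.032]
tool_rot: [-0.001, 0.697, 0.717, -0.001]
contact_force: [0.2, -0.1, 1.1]
gripper_width: 0.878
```

>>> servo_tool(deltas=[[[75,0,0,0,0],[45,0,0,0,0],[45,0,0,0,0],[45,0,0,0,0]]])

```text
time: 2.45
tool_pos: [0.4084, 0.2808, 0.0364]
tool_rot: [0.001, 0.698, 0.716, 0.002]
contact_force: [-0.1, 0.3, 4.9]
gripper_width: 0.65
```

```bash
python3 - <<'E'
from h import *
im,c=snap('wrist','w2');s=state();print(s['tool_pos'],s['gripper_width'],s['contact_force'])
print(np.round(c['world_from_camera'],4).tolist(), proj(c,s['tool_pos']))
E
```

```text
[0.40836958 0.28078441 0.03636994] 0.6468147829232859 [0.82887798 0.76187166 6.71002351]
[[0.9996, 0.0253, 0.0113, 0.4056], [0.0275, -0.9596, -0.2801, 0.3515], [0.0038, 0.2803, -0.9599, 0.1611], [0.0, 0.0, 0.0, 1.0]] [252.45089317 264.56871703]
```

View pics/w2.png

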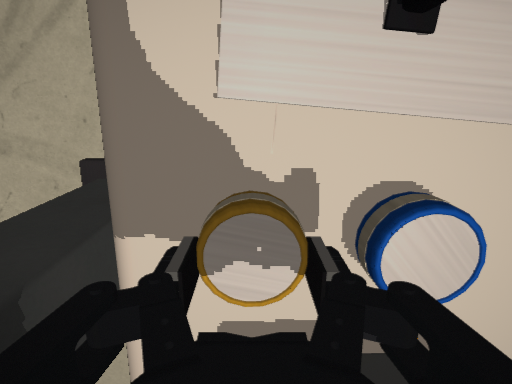

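```bash
python3 - <<'E'
from h import *
im,c=load('w2')
print(ray(c,252,249,.03),ray(c,424,254,.03))
cv2.imwrite('pics/w2z.png',cv2.resize(im[180:384,120:400,::-1],None,fx=2.5,fy=2.5))
E
```

```text
[0.40804565 0.2857763  0.03      ] [0.49380733 0.28522746 0.03      ]
```

View pics/w2z.png

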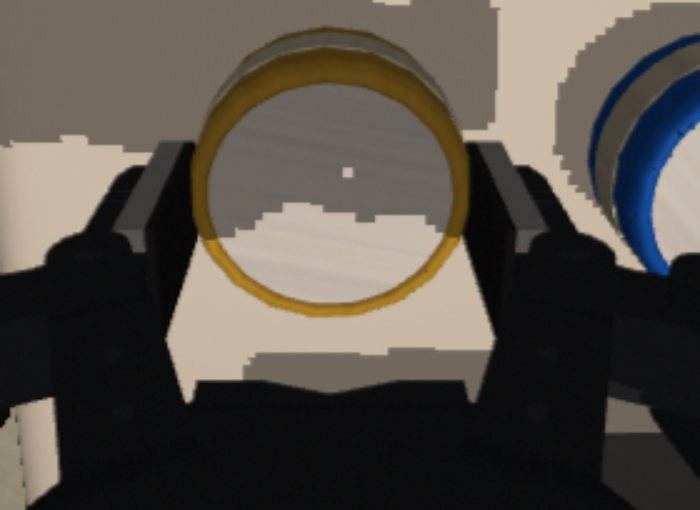

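>>> servo_tool(deltas=[[[45,0,0,50,0],[45,0,0,100,0],[45,5,-20,150,0],[45,20,-60,185,0],[45,35,-110,190,0]]])

```text
time: 3.12
tool_pos: [0.4437, 0.1695, 0.2284]
tool_rot: [0.002, 0.697, 0.717, 0.003]
contact_force: [0.5, 0.4, -0.6]
gripper_width: 0.647
```

>>> servo_tool(deltas=[[[45,3,-40,0,0],[45,4,-66,0,0],[45,4,-66,0,0],[45,4,-66,0,0]]])

```text
time: 3.62
tool_pos: [0.4457, 0.1044, 0.2242]
tool_rot: [-0.0, 0.698, 0.716, 0.0]
contact_force: [-0.4, 0.1, -0.1]
gripper_width: 0.648
```

```bash
python3 - <<'E'
from h import *
im,c=snap('wrist','w3');s=state();print(s['tool_pos'],s['gripper_width'],s['contact_force'],s['time'])
im,c=snap('top','t3')
cv2.imwrite('pics/t3z.png',cv2.resize(im[150:290,90:390,::-1],None,fx=2.6,fy=2.6,interpolation=cv2.INTER_CUBIC))
E
```

```text
[0.44573107 0.10461667 0.22419521] 0.651200186581765 [ 0.06598241 -0.05007126 -1.18844301] 3.675
```

View pics/w3.png

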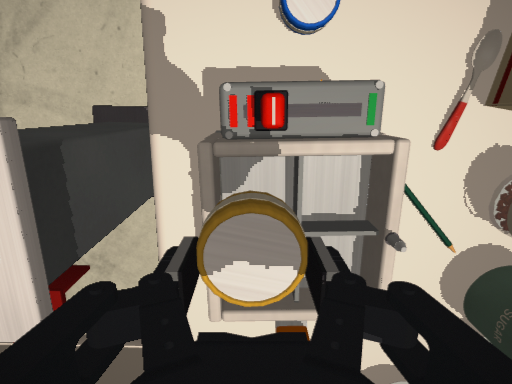

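View pics/t3z.png

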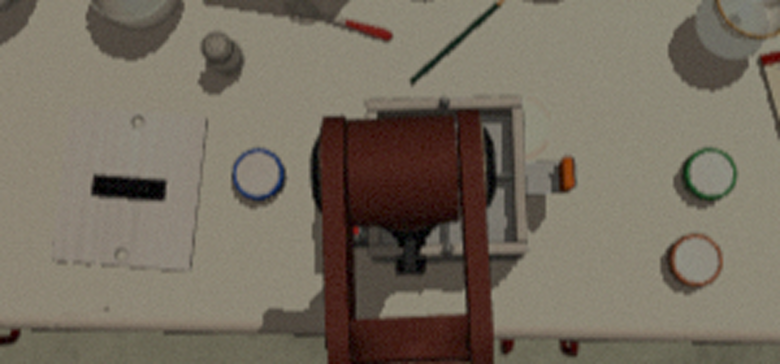

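```bash
python3 - <<'E'
from h import *
im,c=load('w3')
cv2.imwrite('pics/w3z.png',cv2.resize(im[70:340,180:430,::-1],None,fx=2.2,fy=2.2,interpolation=cv2.INTER_CUBIC))
E
```

```text
(no output)
```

View pics/w3z.png

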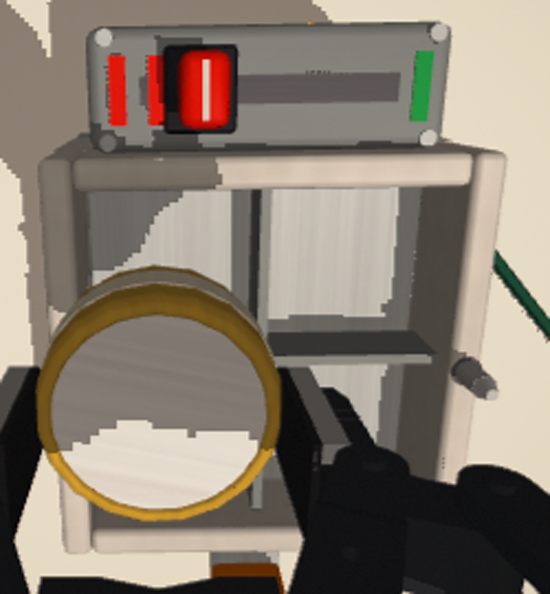

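```bash
python3 - <<'E'
from h import *
im,c=load('w3')
for n,u,v,z in [('TL',198.2,141.4,.124),('TR',409,141.4,.124),('BL',208.6,320.9,.124),('iTL',214.5,155.5,.124),('iTR',394.5,154,.124),('pinbase',387.5,235,.124),('pintip',402.7,248.6,.144),('sel',273,110,.141),('divcross top far',180+265/2.2,70+330/2.2,.112),('podtop',252.5,248,.221)]: print(n,np.round(ray(c,u,v,z),4))
E
```

```text
TL [0.4033 0.1512 0.124 ]
TR [0.5638 0.1556 0.124 ]
BL [ 0.409  -0.0117  0.124 ]
iTL [0.4157 0.1408 0.124 ]
iTR [0.5544 0.1457 0.124 ]
pinbase [0.5597 0.0781 0.124 ]
pintip [0.5629 0.0757 0.144 ]
sel [0.458  0.1756 0.141 ]
divcross top far [0.4882 0.0849 0.112 ]
podtop [0.4456 0.1115 0.221 ]
```

>>> servo_tool(deltas=[[[45,3,-2,-30,0],[45,3,-2,-60,0],[45,3,-2,-78,0],[45,3,-2,-78,0]]])

```text
time: 4.22
tool_pos: [0.4478, 0.1023, 0.1448]
tool_rot: [-0.001, 0.697, 0.717, -0.001]
contact_force: [0.4, 0.6, -1.5]
gripper_width: 0.644
```

```bash
python3 - <<'E'
from h import *
im,c=snap('wrist','w4');s=state();print(s['tool_pos'],s['gripper_width'],s['contact_force'],s['time'])
cv2.imwrite('pics/w4z.png',cv2.resize(im[70:384,130:430,::-1],None,fx=2,fy=1.9,interpolation=cv2.INTER_CUBIC))
im,c=snap('scene','s4')
cv2.imwrite('pics/s4z.png',cv2.resize(im[130:290,130:350,::-1],None,fx=3.5,fy=3.5,interpolation=cv2.INTER_CUBIC))
E
```

```text
[0.44879867 0.10229538 0.14623425] 0.6469344245083598 [-0.73977193  0.85193909 -0.8450872 ] 4.275
```

View pics/w4z.png

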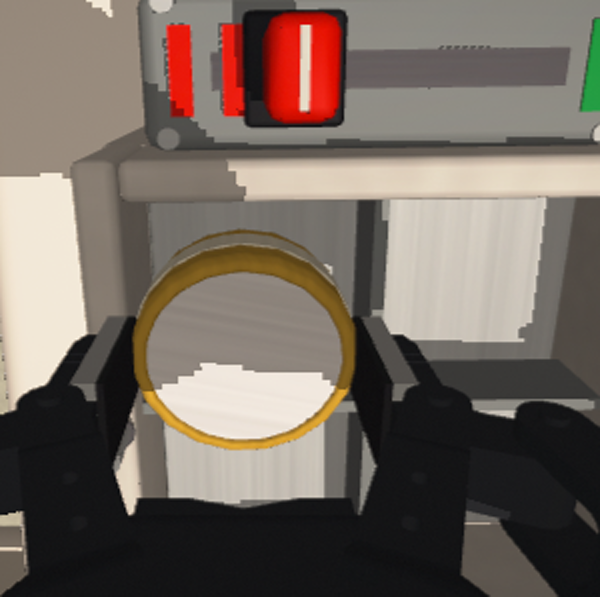

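View pics/s4z.png

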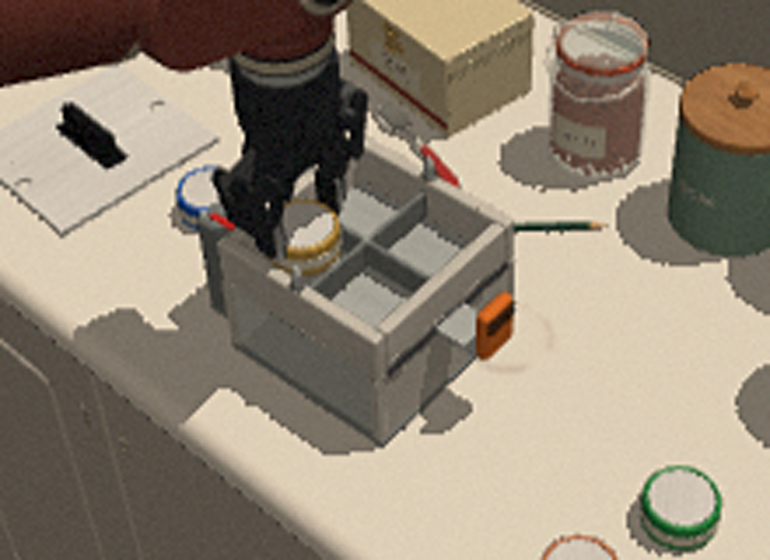

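```bash
python3 - <<'E'
from h import *
im,c=load('w4')
f=lambda a,b:(130+a/2,70+b/1.9)
for n,a,b,z in [('podtop',245,348,.140),('crossdiv top upper edge',480,398,.112),('crossdiv lower',480,408,.112),('rim inner y',250,198,.124),('rim inner x left',122,165,.124),('div x: left',384,330,.112),('div x: l',360,330,.112)]: print(n,np.round(ray(c,*f(a,b),z),4))
E
```

```text
podtop [0.4477 0.1059 0.14  ]
crossdiv top upper edge [0.5207 0.0756 0.112 ]
crossdiv lower [0.5212 0.0719 0.112 ]
rim inner y [0.4479 0.142  0.124 ]
rim inner x left [0.4157 0.1499 0.124 ]
div x: left [0.489  0.0987 0.112 ]
div x: l [0.4819 0.0985 0.112 ]
```

>>> servo_tool(deltas=[[[45,2,2,0,0],[50,2,2,0,0],[75,2,2,0,0],[75,2,2,0,0],[75,2,2,0,0]]])

```text
time: 4.95
tool_pos: [0.451, 0.1039, 0.1465]
tool_rot: [0.0, 0.698, 0.716, 0.0]
contact_force: [-0.3, -0.7, 0.0]
gripper_width: 0.879
```

>>> servo_tool(deltas=[[[75,0,0,40,0],[75,5,40,90,0],[75,25,100,90,0],[75,38,160,90,0],[75,44,185,90,0]]])

```text
time: 5.58
tool_pos: [0.4951, 0.2916, 0.2363]
tool_rot: [-0.0, 0.697, 0.717, 0.0]
contact_force: [-0.3, -0.8, 0.2]
gripper_width: 0.877
```

```bash
python3 - <<'E'
from h import *
im,c=snap('wrist','w5');s=state();print(s['tool_pos'],s['gripper_width'],s['contact_force'],s['time'])
print(pod(im,c,(.496,.281,.03),win=60))
im,c=snap('scene','s5')
cv2.imwrite('pics/s5z.png',cv2.resize(im[130:290,130:350,::-1],None,fx=3.5,fy=3.5,interpolation=cv2.INTER_CUBIC))
E
```

```text
[0.49523832 0.29315568 0.23618256] 0.8785714996454798 [-2.55590219  0.01104209  1.08342018] 5.625
((253.45840072631836, 180.5976104736328), (47.01138687133789, 47.31679153442383), array([0.49705306, 0.28373943, 0.03      ]))
```

View pics/w5.png

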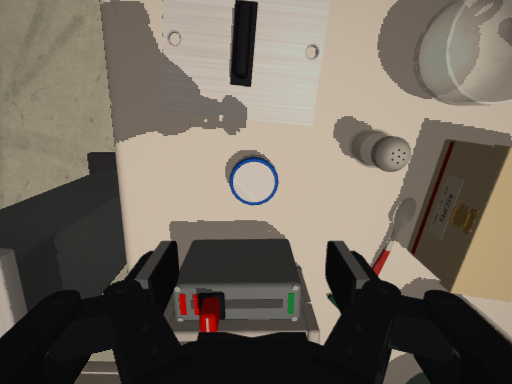

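View pics/s5z.png

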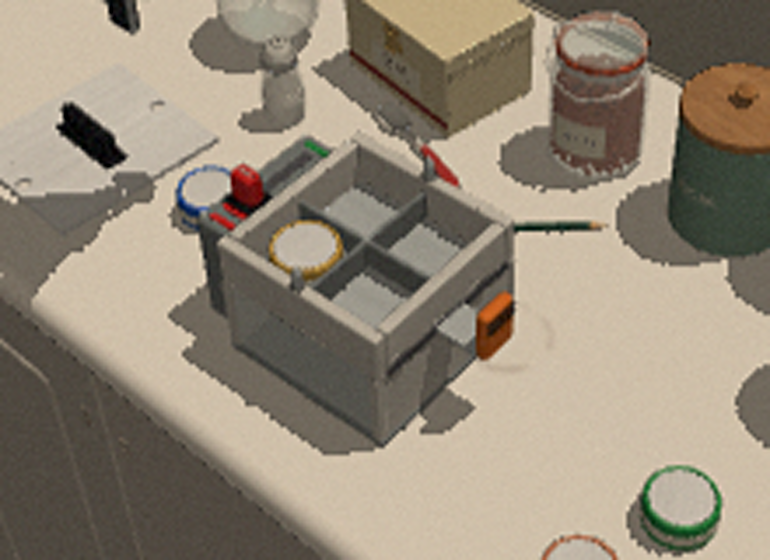

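>>> servo_tool(deltas=[[[75,1,-6,-50,0],[75,1,-11,-100,0],[75,1,-11,-150,0],[75,1,-11,-185,0],[75,1,-11,-202,0]]])

```text
time: 6.3
tool_pos: [0.4944, 0.2763, 0.032]
tool_rot: [-0.001, 0.698, 0.716, -0.002]
contact_force: [0.3, -0.2, -0.3]
gripper_width: 0.878
```

>>> servo_tool(deltas=[[[75,0,0,0,0],[45,0,0,0,0],[45,0,0,0,0],[45,0,0,0,0]]])

```text
time: 6.8
tool_pos: [0.4979, 0.2787, 0.0371]
tool_rot: [0.001, 0.698, 0.716, 0.002]
contact_force: [0.6, -0.9, 6.9]
gripper_width: 0.643
```

```bash
python3 - <<'E'
from h import *
im,c=snap('wrist','w6');s=state();print(s['tool_pos'],s['gripper_width'],s['contact_force'])
u=pod(im,c,s['tool_pos']+[0,.003,0],win=75);print(u)
cv2.imwrite('pics/w6z.png',cv2.resize(im[180:384,120:400,::-1],None,fx=2.5,fy=2.5))
E
```

```text
[0.49794875 0.27862719 0.03711952] 0.6459048002772746 [ 0.11150379 -0.58086538  5.90234978]
((251.71385955810547, 244.4536361694336), (106.903564453125, 112.16118621826172), array([0.49743902, 0.28573248, 0.03      ]))
```

View pics/w6z.png

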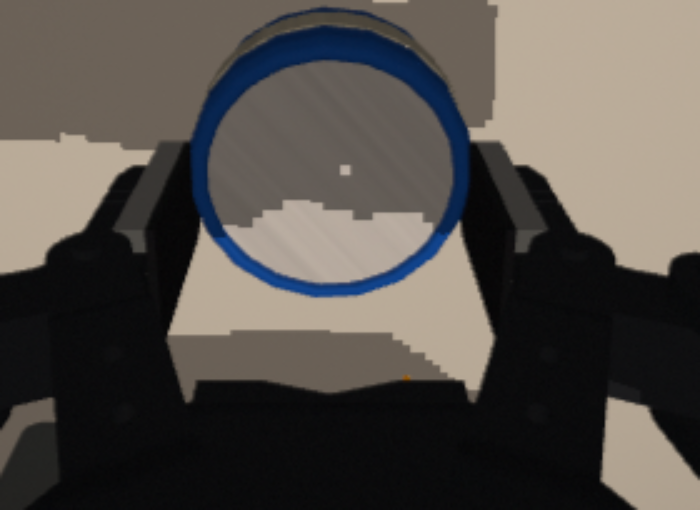

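>>> servo_tool(deltas=[[[45,0,0,50,0],[45,0,0,100,0],[45,5,-20,150,0],[45,15,-60,185,0],[45,24,-110,188,0]]])

```text
time: 7.48
tool_pos: [0.5219, 0.1677, 0.2273]
tool_rot: [0.002, 0.697, 0.717, 0.003]
contact_force: [0.5, -1.2, -0.8]
gripper_width: 0.644
```

>>> servo_tool(deltas=[[[45,0,-40,0,0],[45,0,-65,0,0],[45,0,-65,0,0],[45,0,-65,-40,0],[45,0,-65,-40,0]]])

```text
time: 8.1
tool_pos: [0.5174, 0.1036, 0.1789]
tool_rot: [-0.003, 0.698, 0.717, -0.003]
contact_force: [-0.7, 1.0, -2.2]
gripper_width: 0.646
```

```bash
python3 - <<'E'
from h import *
im,c=snap('wrist','w7');s=state();print(s['tool_pos'],s['gripper_width'],s['contact_force'],s['time'])
cv2.imwrite('pics/w7z.png',cv2.resize(im[70:384,130:430,::-1],None,fx=2,fy=1.9,interpolation=cv2.INTER_CUBIC))
E
```

```text
[0.51868203 0.10365278 0.18099352] 0.6448854207614205 [-0.14831674 -0.17039775  0.6831066 ] 8.15
```

View pics/w7z.png

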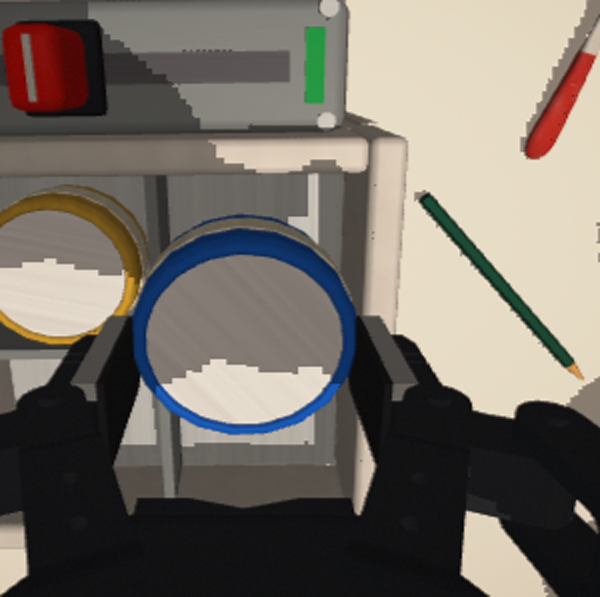

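```bash
python3 - <<'E'
from h import *
im,c=load('w7')
f=lambda a,b:(130+a/2,70+b/1.9)
for n,a,b,z in [('podtop',245,343,.174),('podtopring',245,335,.174),('rim inner corner',368,170,.124),('rim inner y',200,172,.124),('outer corner',406,136,.124),('div right edge?',181,400,.112),('div left',163,400,.112)]: print(n,np.round(ray(c,*f(a,b),z),4))
print(state()['tool_pos'])
E
```

```text
podtop [0.5172 0.1085 0.174 ]
podtopring [0.5172 0.1108 0.174 ]
rim inner corner [0.5539 0.1463 0.124 ]
rim inner y [0.502  0.1441 0.124 ]
outer corner [0.5645 0.1575 0.124 ]
div right edge? [0.4947 0.0514 0.112 ]
div left [0.4879 0.0511 0.112 ]
[0.51868203 0.10365278 0.18099352]
```

>>> servo_tool(deltas=[[[45,3,1,-20,0],[45,3,1,-33,0],[45,3,1,-33,0],[75,3,1,-33,0],[75,3,1,-33,0]]])

```text
time: 8.78
tool_pos: [0.5236, 0.1039, 0.1504]
tool_rot: [0.001, 0.698, 0.716, 0.001]
contact_force: [-0.6, -0.5, 0.9]
gripper_width: 0.881
```

>>> servo_tool(deltas=[[[75,0,0,0,0],[75,0,0,40,0],[75,-5,-40,90,0],[75,-20,-90,100,0],[75,-40,-140,100,0]]])

```text
time: 9.4
tool_pos: [0.4836, -0.0376, 0.2521]
tool_rot: [0.002, 0.697, 0.717, 0.001]
contact_force: [-0.1, -0.9, 0.4]
gripper_width: 0.882
```

>>> servo_tool(deltas=[[[75,-10,-50,0,0],[75,-20,-100,0,0],[75,-30,-150,0,0],[75,-30,-165,0,0],[75,-30,-165,0,0]]])

```text
time: 10.02
tool_pos: [0.453, -0.2015, 0.2495]
tool_rot: [-0.0, 0.698, 0.716, 0.0]
contact_force: [-0.4, -0.1, -0.5]
gripper_width: 0.877
```

```bash
python3 - <<'E'
from h import *
im,c=snap('wrist','w8');s=state();print(s['tool_pos'],s['gripper_width'],s['contact_force'],s['time'])
for g in [(.507,-.226,.03),(.409,-.205,.03)]: print(pod(im,c,g,win=50))
im,c=snap('scene','s8')
cv2.imwrite('pics/s8z.png',cv2.resize(im[130:320,130:370,::-1],None,fx=3.1,fy=3.1,interpolation=cv2.INTER_CUBIC))
E
```

```text
[ 0.45309033 -0.20069674  0.24938086] 0.8758806064732696 [-0.45449986 -0.24027901 -0.29239088] 10.075
((294.5587501525879, 187.67659759521484), (44.62070083618164, 45.47382354736328), array([ 0.50551347, -0.22019183,  0.03      ]))
((216.6274070739746, 171.6109161376953), (45.76146697998047, 46.441043853759766), array([ 0.4106664 , -0.20267144,  0.03      ]))
```

View pics/w8.png

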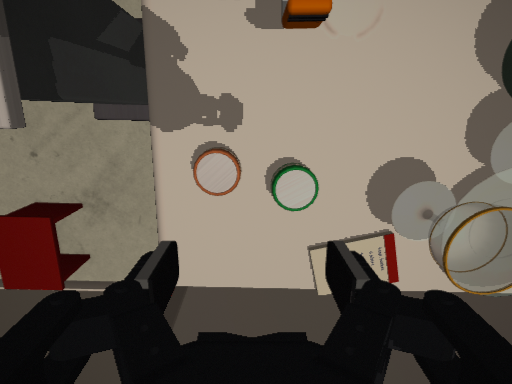

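View pics/s8z.png

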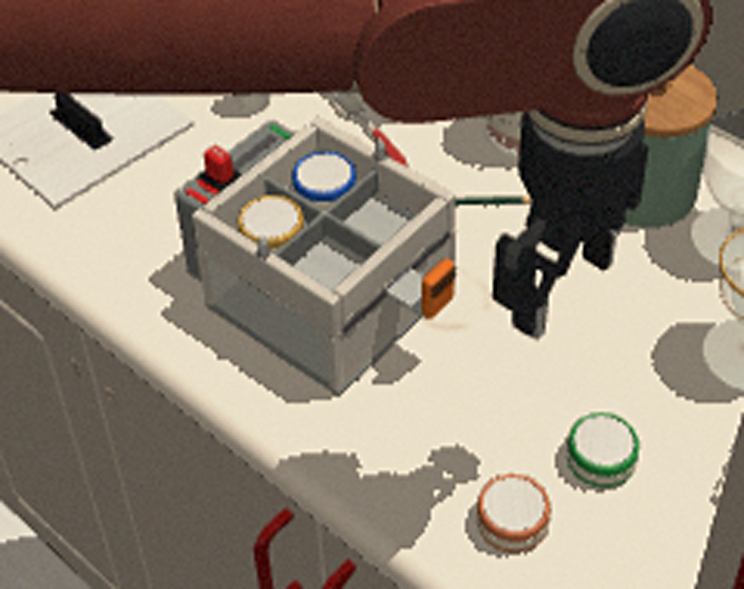

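>>> servo_tool(deltas=[[[75,30,-12,-40,0],[75,53,-20,-90,0],[75,53,-20,-140,0],[75,53,-20,-185,0],[75,53,-20,-215,0]]])

```text
time: 10.75
tool_pos: [0.5053, -0.2186, 0.0317]
tool_rot: [-0.002, 0.697, 0.717, -0.0]
contact_force: [0.7, 0.2, 0.1]
gripper_width: 0.878
```

>>> servo_tool(deltas=[[[75,0,0,0,0],[45,0,0,0,0],[45,0,0,0,0],[45,0,0,0,0]]])

```text
time: 11.25
tool_pos: [0.5076, -0.2217, 0.0367]
tool_rot: [0.002, 0.698, 0.716, 0.001]
contact_force: [1.0, 1.7, 5.2]
gripper_width: 0.648
```

```bash
python3 - <<'E'
from h import *
im,c=snap('wrist','w9');s=state();print(s['tool_pos'],s['gripper_width'],s['contact_force'])
u=pod(im,c,s['tool_pos']+[0,.003,0],win=75);print(u)
cv2.imwrite('pics/w9z.png',cv2.resize(im[180:384,120:400,::-1],None,fx=2.5,fy=2.5))
E
```

```text
[ 0.50760269 -0.22174341  0.03670868] 0.6511978044810317 [0.54517925 1.39763704 7.08219594]
((251.73626708984375, 253.74868774414062), (105.51876068115234, 111.50215148925781), array([ 0.50720596, -0.21952224,  0.03      ]))
```

View pics/w9z.png

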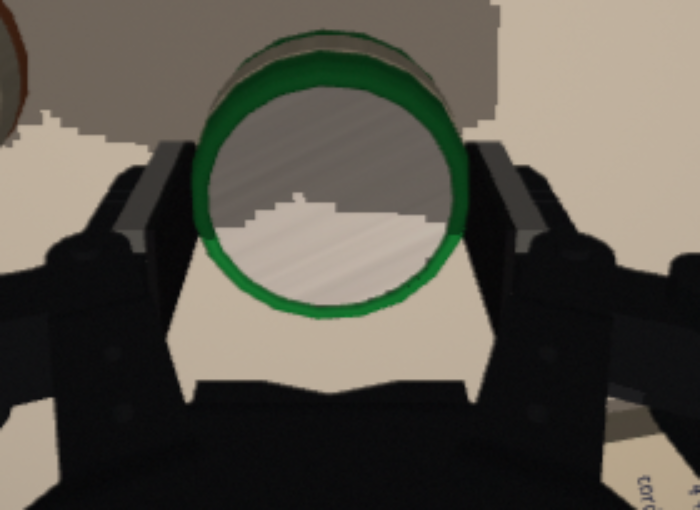

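>>> servo_tool(deltas=[[[45,0,0,50,0],[45,0,0,100,0],[45,5,25,150,0],[45,10,75,185,0],[45,15,135,185,0]]])

```text
time: 11.92
tool_pos: [0.523, -0.0861, 0.2244]
tool_rot: [0.004, 0.699, 0.715, 0.002]
contact_force: [-0.0, 0.5, -0.6]
gripper_width: 0.645
```

>>> servo_tool(deltas=[[[45,1,60,0,0],[45,2,110,0,0],[45,2,122,0,0],[45,2,122,-40,0],[45,2,122,-40,0]]])

```text
time: 12.55
tool_pos: [0.5204, 0.0355, 0.1758]
tool_rot: [-0.003, 0.698, 0.716, -0.003]
contact_force: [-0.4, -0.3, -0.4]
gripper_width: 0.652
```

```bash
python3 - <<'E'
from h import *
im,c=snap('wrist','w10');s=state();print(s['tool_pos'],s['gripper_width'],s['contact_force'],s['time'])
cv2.imwrite('pics/w10z.png',cv2.resize(im[70:384,130:430,::-1],None,fx=2,fy=1.9,interpolation=cv2.INTER_CUBIC))
E
```

```text
[0.52177851 0.03531071 0.17794639] 0.6458541064679536 [-0.09139986 -0.90238972  0.26235333] 12.6
```

View pics/w10z.png

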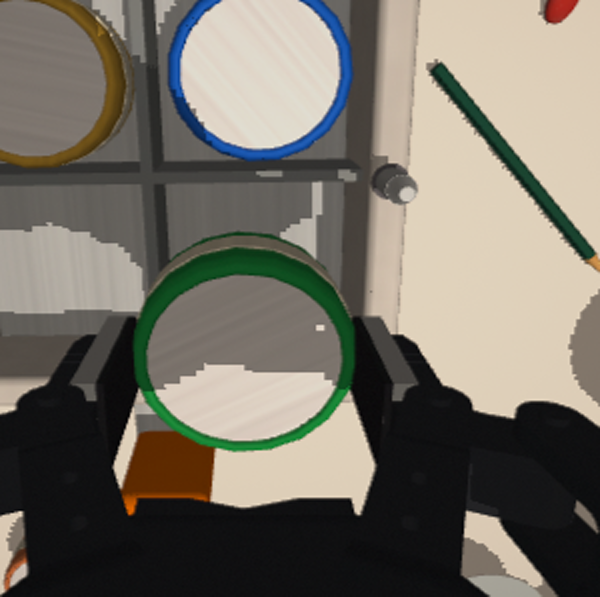

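```bash
python3 - <<'E'
from h import *
im,c=load('w10')
f=lambda a,b:(130+a/2,70+b/1.9)
for n,a,b,z in [('podtopring',245,345,.171),('rim inner',371,250,.124),('rim in base',353,250,.084),('div right',165,190,.112),('div left',140,190,.112),('cross',100,184,.112),('cross up',100,167,.112),('rim in near-y',60,380,.124),('pin base',383,180,.124),('rim outer',408,250,.124)]: print(n,np.round(ray(c,*f(a,b),z),4))
print(state()['tool_pos'])
E
```

```text
podtopring [0.5203 0.0399 0.171 ]
rim inner [0.5597 0.0519 0.124 ]
rim in base [0.5619 0.0393 0.084 ]
div right [0.493  0.0679 0.112 ]
div left [0.4848 0.0677 0.112 ]
cross [0.4717 0.0694 0.112 ]
cross up [0.472  0.0753 0.112 ]
rim in near-y [ 4.58e-01 -1.00e-04  1.24e-01]
pin base [0.5613 0.0755 0.124 ]
rim outer [0.5714 0.0522 0.124 ]
[0.52177851 0.03531071 0.17794639]
```

>>> servo_tool(deltas=[[[45,4,-2,-15,0],[45,4,-2,-31,0],[45,4,-2,-31,0],[45,4,-2,-31,0],[75,4,-2,-31,0]]])

```text
time: 13.22
tool_pos: [0.5279, 0.0336, 0.1492]
tool_rot: [0.001, 0.698, 0.716, 0.001]
contact_force: [-0.1, -1.3, 0.1]
gripper_width: 0.84
```

```bash
python3 - <<'E'
from h import *
s=state();print(s['tool_pos'],s['gripper_width'],s['contact_force'],s['time'])
E
```

```text
[0.52785858 0.03355099 0.14923356] 0.8402498123870418 [-0.07437667 -1.34557505  0.12047951] 13.225
```

>>> servo_tool(deltas=[[[75,0,0,0,0],[75,0,0,0,0],[75,0,0,40,0],[75,-10,-50,80,0],[75,-40,-110,80,0]]])

```text
time: 13.85
tool_pos: [0.4916, -0.0718, 0.2324]
tool_rot: [0.003, 0.697, 0.717, 0.002]
contact_force: [0.5, -0.2, -0.5]
gripper_width: 0.879
```

>>> servo_tool(deltas=[[[75,-30,-60,0,0],[75,-60,-105,0,0],[75,-73,-120,0,0],[75,-73,-120,0,0]]])

```text
time: 14.35
tool_pos: [0.4159, -0.1914, 0.2279]
tool_rot: [-0.0, 0.699, 0.715, -0.0]
contact_force: [0.4, -0.1, -0.5]
gripper_width: 0.875
```

```bash
python3 - <<'E'
from h import *
im,c=snap('wrist','w11');s=state();print(s['tool_pos'],s['gripper_width'],s['contact_force'],s['time'])
for g in [(.4107,-.203,.03)]: print(pod(im,c,g,win=50))
im,c=snap('scene','s11')
cv2.imwrite('pics/s11z.png',cv2.resize(im[130:320,130:370,::-1],None,fx=3.1,fy=3.1,interpolation=cv2.INTER_CUBIC))
E
```

```text
[ 0.4164831  -0.19061784  0.22793559] 0.8780574209210267 [1.14397237 0.36372712 0.2922659 ] 14.4
((246.79425811767578, 184.75909423828125), (48.21039962768555, 48.57780075073242), array([ 0.41026902, -0.20241699,  0.03      ]))
```

View pics/s11z.png

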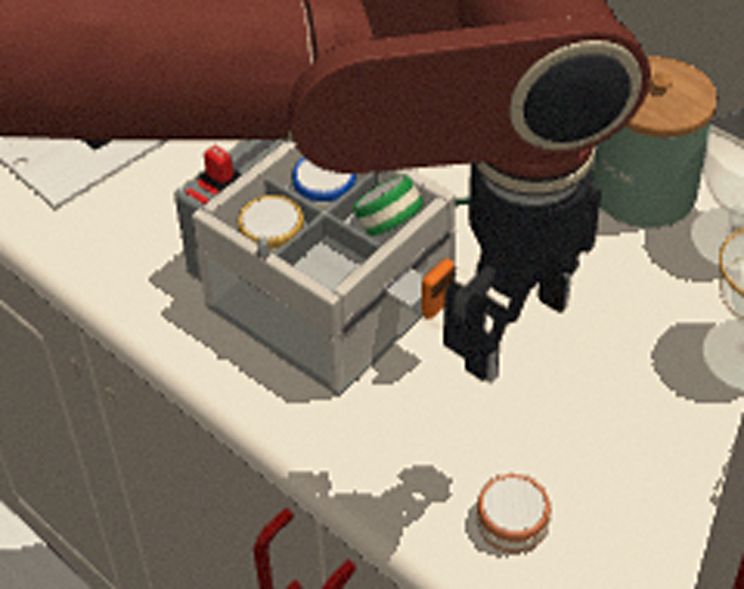

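>>> servo_tool(deltas=[[[75,25,60,12,0],[75,50,110,22,0],[75,80,165,22,0],[75,100,215,22,0],[75,108,235,22,0]]])

```text
time: 15.08
tool_pos: [0.5254, 0.0488, 0.2499]
tool_rot: [-0.0, 0.696, 0.718, 0.0]
contact_force: [0.8, -0.9, 0.6]
gripper_width: 0.881
```

>>> servo_tool(deltas=[[[75,0,0,0,0],[75,0,0,0,0]]])

```text
time: 15.32
tool_pos: [0.5245, 0.0448, 0.2499]
tool_rot: [-0.0, 0.698, 0.717, -0.0]
contact_force: [-0.2, 0.4, -0.6]
gripper_width: 0.881
```

```bash
python3 - <<'E'
from h import *
im,c=snap('wrist','w12');s=state();print(s['tool_pos'],s['gripper_width'],s['contact_force'],s['time'])
cv2.imwrite('pics/w12z.png',cv2.resize(im[70:384,130:430,::-1],None,fx=2,fy=1.9,interpolation=cv2.INTER_CUBIC))
E
```

```text
[0.52448162 0.04433306 0.24998324] 0.8753256366897588 [-0.15590103 -0.36611436 -0.26459264] 15.375
```

View pics/w12z.png

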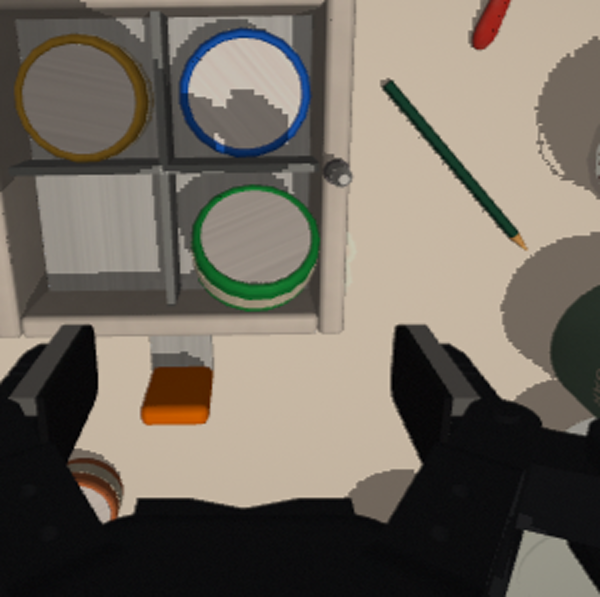

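>>> servo_tool(deltas=[[[0,2,-25,-20,0],[0,2,-25,-40,0],[0,2,-25,-60,0],[0,2,-25,-75,0],[0,2,-25,-85,0]]])

```text
time: 16.0
tool_pos: [0.5263, 0.0199, 0.1638]
tool_rot: [-0.001, 0.698, 0.716, -0.0]
contact_force: [-0.5, -0.2, 0.8]
gripper_width: -0.001
```

>>> servo_tool(deltas=[[[0,0,0,-4,0],[0,0,0,-8,0],[0,0,0,-12,0],[0,0,0,-14,0]]])

```text
time: 16.5
tool_pos: [0.5301, 0.0172, 0.1578]
tool_rot: [0.005, 0.698, 0.716, 0.001]
contact_force: [-2.1, -9.9, 17.6]
gripper_width: 0.002
```

```bash
python3 - <<'E'
from h import *
im,c=snap('wrist','w13');s=state();print(s['tool_pos'],s['gripper_width'],s['contact_force'],s['time'])
cv2.imwrite('pics/w13z.png',cv2.resize(im[70:384,130:430,::-1],None,fx=2,fy=1.9,interpolation=cv2.INTER_CUBIC))
im,c=snap('scene','s13')
cv2.imwrite('pics/s13z.png',cv2.resize(im[130:260,180:330,::-1],None,fx=4,fy=4,interpolation=cv2.INTER_CUBIC))
E
```

```text
[0.53029309 0.01695317 0.15726988] 0.0013266320173353624 [-2.18512527 -9.91586158 14.14178025] 16.55
```

View pics/w13z.png

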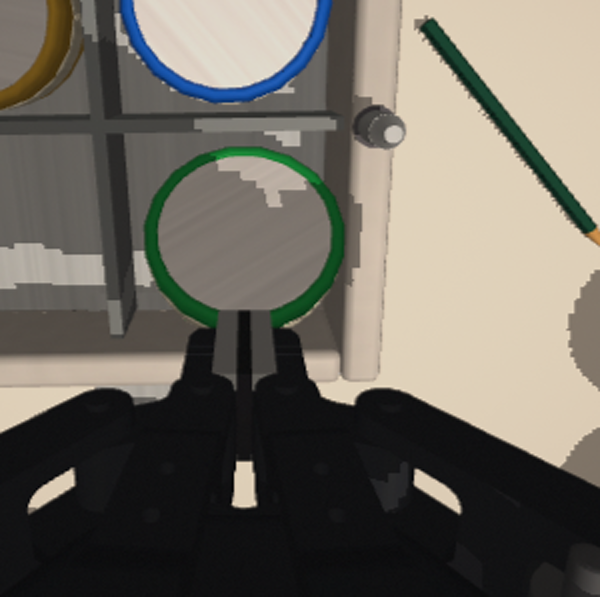

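View pics/s13z.png

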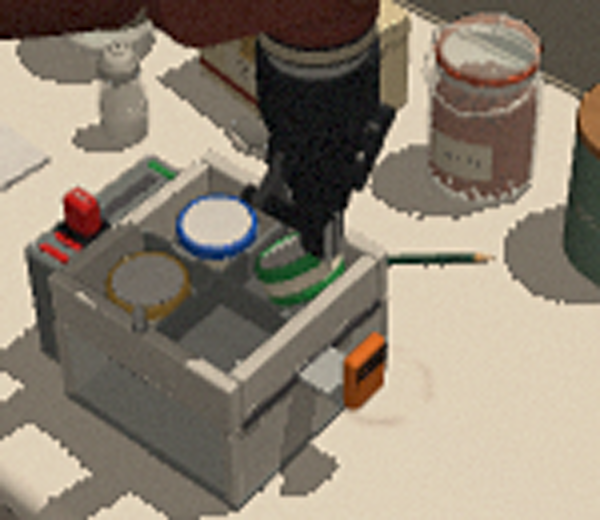

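>>> servo_tool(deltas=[[[0,-3,10,30,0],[75,-5,24,70,0],[75,-5,24,85,0],[75,-5,24,85,0]]])

```text
time: 17.1
tool_pos: [0.5225, 0.0434, 0.2373]
tool_rot: [0.001, 0.698, 0.716, 0.001]
contact_force: [-0.1, -0.4, -0.3]
gripper_width: 0.638
```

```bash
python3 - <<'E'
from h import *
im,c=snap('wrist','w14');s=state();print(s['tool_pos'],s['gripper_width'],s['contact_force'],s['time'])
cv2.imwrite('pics/w14z.png',cv2.resize(im[70:384,130:430,::-1],None,fx=2,fy=1.9,interpolation=cv2.INTER_CUBIC))
im,c=snap('scene','s14')
cv2.imwrite('pics/s14z.png',cv2.resize(im[130:260,180:330,::-1],None,fx=4,fy=4,interpolation=cv2.INTER_CUBIC))
E
```

```text
[0.52164619 0.04338088 0.23555417] 0.7221798006766296 [ 0.35490814 -0.22880451 -0.22626807] 17.15
```

View pics/w14z.png

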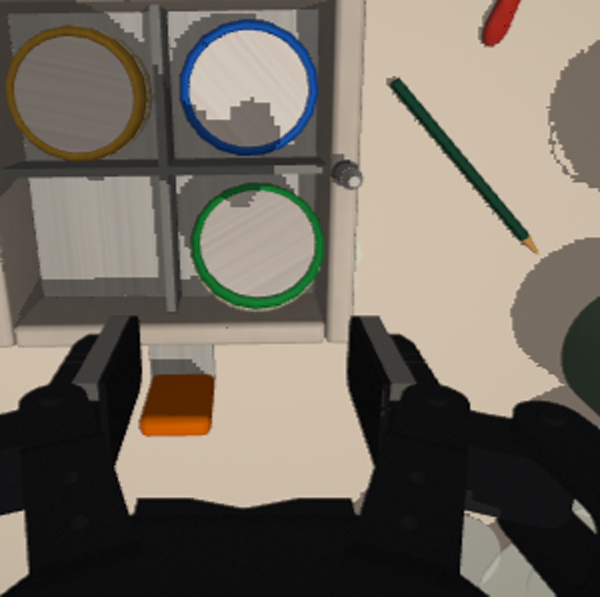

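View pics/s14z.png

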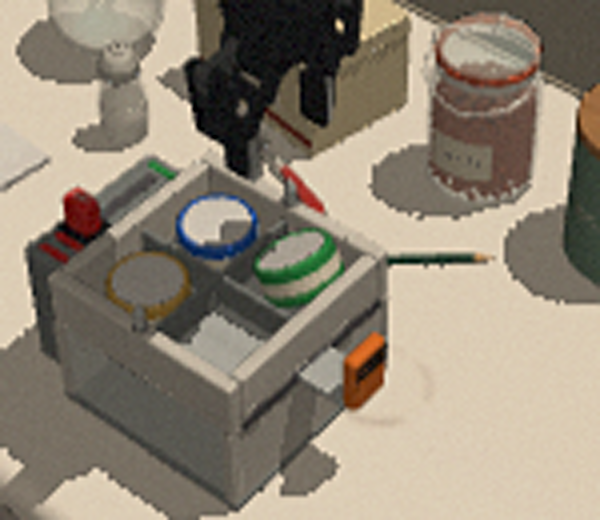

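>>> servo_tool(deltas=[[[0,8,-12,0,0],[0,14,-24,-20,0],[0,14,-24,-45,0],[0,14,-24,-65,0],[0,14,-24,-76,0]]])

```text
time: 17.82
tool_pos: [0.5347, 0.0193, 0.1574]
tool_rot: [-0.001, 0.698, 0.716, -0.001]
contact_force: [-0.1, 0.1, -0.4]
gripper_width: 0.004
```

>>> servo_tool(deltas=[[[0,0,0,-5,0],[0,0,0,-10,0],[0,0,0,-15,0],[0,0,0,-18,0]]])

```text
time: 18.32
tool_pos: [0.5359, 0.0197, 0.1423]
tool_rot: [0.0, 0.698, 0.716, 0.0]
contact_force: [-0.8, -0.5, 0.6]
gripper_width: 0.002
```

>>> servo_tool(deltas=[[[0,0,0,-3,0],[0,0,0,-6,0],[0,0,0,-8,0],[0,0,0,-8,0]]])

```text
time: 18.82
tool_pos: [0.5356, 0.0196, 0.134]
tool_rot: [-0.0, 0.698, 0.716, -0.0]
contact_force: [0.8, -0.4, -0.1]
gripper_width: 0.001
```

>>> servo_tool(deltas=[[[0,-6,12,50,0],[75,-12,22,90,0],[75,-12,22,108,0],[75,-12,22,108,0]]])

```text
time: 19.32
tool_pos: [0.5245, 0.0413, 0.2433]
tool_rot: [0.001, 0.698, 0.716, 0.001]
contact_force: [0.8, -0.6, -0.4]
gripper_width: 0.636
```

```bash
python3 - <<'E'
from h import *
im,c=snap('wrist','w15');s=state();print(s['tool_pos'],s['gripper_width'],s['contact_force'],s['time'])
cv2.imwrite('pics/w15z.png',cv2.resize(im[70:384,130:430,::-1],None,fx=2,fy=1.9,interpolation=cv2.INTER_CUBIC))
im,c=snap('scene','s15')
cv2.imwrite('pics/s15z.png',cv2.resize(im[130:260,180:330,::-1],None,fx=4,fy=4,interpolation=cv2.INTER_CUBIC))
E
```

```text
[0.52365488 0.04132183 0.24144291] 0.7237106759768936 [-1.18304945  0.01136915 -1.48004241] 19.375
```

View pics/w15z.png

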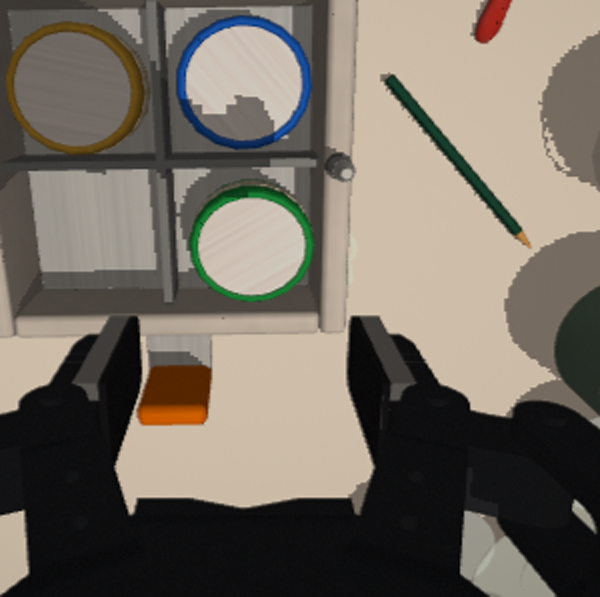

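View pics/s15z.png

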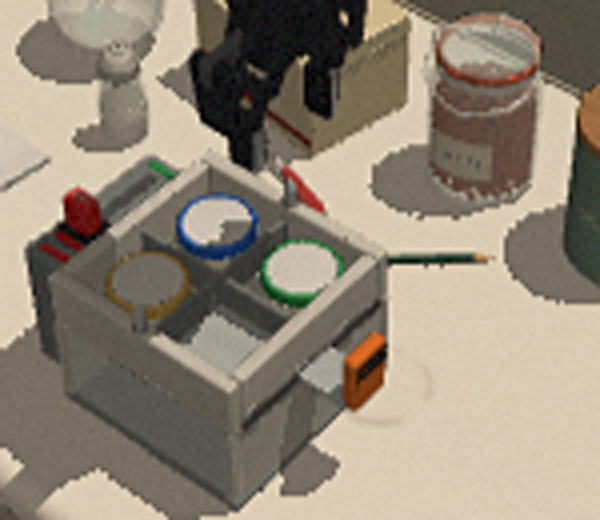

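>>> servo_tool(deltas=[[[75,-10,-50,0,0],[75,-35,-105,0,0],[75,-60,-160,0,0],[75,-85,-210,0,0],[75,-108,-247,0,0]]])

```text
time: 20.05
tool_pos: [0.4137, -0.2069, 0.2395]
tool_rot: [-0.002, 0.698, 0.716, -0.0]
contact_force: [0.7, -0.7, -0.5]
gripper_width: 0.876
```

>>> servo_tool(deltas=[[[75,-5,-2,-30,0],[75,-5,-2,-70,0],[75,-5,-2,-70,0]]])

```text
time: 20.42
tool_pos: [0.4075, -0.2057, 0.1665]
tool_rot: [-0.006, 0.698, 0.716, -0.001]
contact_force: [-0.2, 0.1, -0.2]
gripper_width: 0.883
```

```bash
python3 - <<'E'
from h import *
im,c=snap('wrist','w16');s=state();print(s['tool_pos'],s['gripper_width'],s['contact_force'],s['time'])
print(pod(im,c,(.4107,-.203,.03),win=60))
im,c=snap('top','t16');print(pod(im,c,(.4107,-.203,.03),win=16))
cv2.imwrite('pics/t16z.png',cv2.resize(im[150:290,90:390,::-1],None,fx=2.6,fy=2.6,interpolation=cv2.INTER_CUBIC))
E
```

```text
[ 0.40909362 -0.20653307  0.16933175] 0.8809547148257737 [ 0.12141748 -0.35638763  1.05591966] 20.475
((256.22602462768555, 187.19104766845703), (59.5832405090332, 59.99609375), array([ 0.41007473, -0.20229601,  0.03      ]))
((360.0217876434326, 251.16107559204102), (23.822769165039062, 29.976764678955078), array([ 0.40626993, -0.21323158,  0.03      ]))
```

View pics/t16z.png

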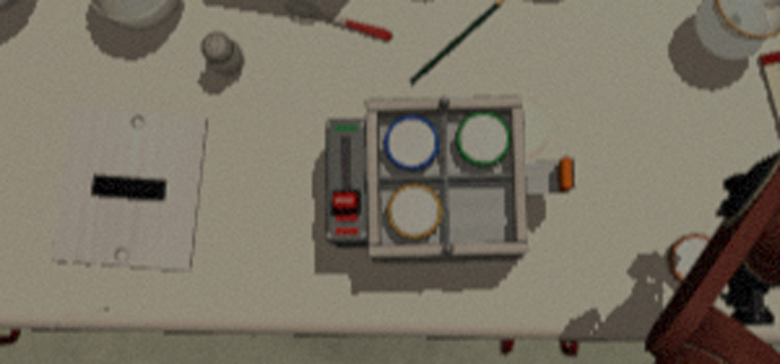

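>>> servo_tool(deltas=[[[75,0,1,-50,0],[75,0,1,-100,0],[75,0,1,-130,0],[75,0,1,-137,0]]])

```text
time: 21.02
tool_pos: [0.4106, -0.2061, 0.0346]
tool_rot: [-0.001, 0.698, 0.716, -0.0]
contact_force: [0.4, -0.3, -0.2]
gripper_width: 0.879
```

>>> servo_tool(deltas=[[[75,0,0,0,0],[45,0,0,0,0],[45,0,0,0,0],[45,0,0,0,0]]])

```text
time: 21.52
tool_pos: [0.4126, -0.2077, 0.0382]
tool_rot: [0.002, 0.698, 0.716, 0.0]
contact_force: [-0.1, 1.0, 6.3]
gripper_width: 0.645
```

```bash
python3 - <<'E'
from h import *
im,c=snap('wrist','w17');s=state();print(s['tool_pos'],s['gripper_width'],s['contact_force'])
cv2.imwrite('pics/w17z.png',cv2.resize(im[180:384,120:400,::-1],None,fx=2.5,fy=2.5))
E
```

```text
[ 0.4126208  -0.20773599  0.03820916] 0.6481354437226559 [-0.47730772  1.00783002  5.98533482]
```

View pics/w17z.png

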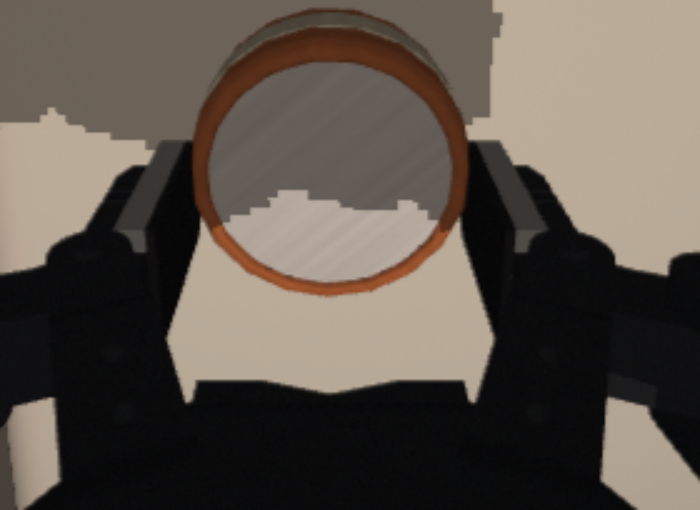

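>>> servo_tool(deltas=[[[45,0,0,50,0],[45,0,0,100,0],[45,10,25,150,0],[45,20,75,185,0],[45,30,130,185,0]]])

```text
time: 22.2
tool_pos: [0.4433, -0.0762, 0.2264]
tool_rot: [0.005, 0.698, 0.716, 0.002]
contact_force: [0.6, 0.3, -1.0]
gripper_width: 0.642
```

>>> servo_tool(deltas=[[[45,5,55,0,0],[45,10,105,0,0],[45,10,108,-20,0],[45,10,108,-40,0],[45,10,108,-40,0]]])

```text
time: 22.82
tool_pos: [0.4498, 0.0319, 0.1796]
tool_rot: [-0.001, 0.698, 0.716, -0.001]
contact_force: [0.2, 0.2, -0.7]
gripper_width: 0.64
```

>>> servo_tool(deltas=[[[45,0,0,0,0],[45,0,0,0,0]]])

```text
time: 23.08
tool_pos: [0.4515, 0.0313, 0.1817]
tool_rot: [0.001, 0.698, 0.716, 0.001]
contact_force: [0.1, -0.7, -0.6]
gripper_width: 0.644
```

```bash
python3 - <<'E'
from h import *
im,c=snap('wrist','w18');s=state();print(s['tool_pos'],s['gripper_width'],s['contact_force'],s['time'])
cv2.imwrite('pics/w18z.png',cv2.resize(im[70:384,130:430,::-1],None,fx=2,fy=1.9,interpolation=cv2.INTER_CUBIC))
E
```

```text
[0.45138578 0.03132503 0.18150239] 0.6460821788774166 [ 0.3733521   0.32683932 -0.45112935] 23.125
```

View pics/w18z.png

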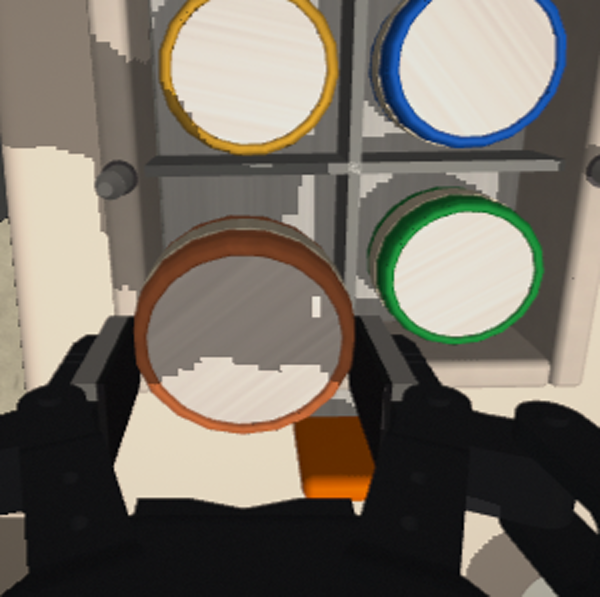

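```bash
python3 - <<'E'
from h import *
im,c=load('w18')
f=lambda a,b:(130+a/2,70+b/1.9)
for n,a,b,z in [('pod',245,335,.175),('pin- base',124,172,.124),('pin- tip',108,186,.144),('divL',338,230,.112),('divR',360,230,.112),('cross up',250,155,.112),('cross dn',250,169,.112),('rim in -x',133,260,.124),('rim in -y',470,362,.124),('rim out -y',470,388,.124)]: print(n,np.round(ray(c,*f(a,b),z),4))
E
```

```text
pod [0.4514 0.0376 0.175 ]
pin- base [0.4127 0.0707 0.124 ]
pin- tip [0.412  0.0699 0.144 ]
divL [0.4835 0.0493 0.112 ]
divR [0.4911 0.0495 0.112 ]
cross up [0.4523 0.0757 0.112 ]
cross dn [0.4525 0.0708 0.112 ]
rim in -x [0.4147 0.04   0.124 ]
rim in -y [0.5311 0.0036 0.124 ]
rim out -y [ 0.5326 -0.0072  0.124 ]
```

>>> servo_tool(deltas=[[[45,1,-1,-15,0],[45,1,-1,-30,0],[45,1,-1,-36,0],[45,1,-1,-36,0],[45,1,-1,-36,0]]])

```text
time: 23.75
tool_pos: [0.452, 0.0306, 0.1445]
tool_rot: [0.0, 0.698, 0.716, 0.0]
contact_force: [-0.1, -0.4, -2.0]
gripper_width: 0.641
```

>>> servo_tool(deltas=[[[75,0,0,0,0],[75,0,0,0,0],[75,0,0,0,0]]])

```text
time: 24.12
tool_pos: [0.452, 0.0306, 0.1446]
tool_rot: [0.0, 0.698, 0.716, 0.0]
contact_force: [-0.2, 0.0, 0.1]
gripper_width: 0.878
```

>>> servo_tool(deltas=[[[75,0,0,50,0],[75,0,20,90,0],[75,5,60,90,0],[75,10,110,90,0],[75,15,165,90,0]]])

```text
time: 24.75
tool_pos: [0.467, 0.1969, 0.2347]
tool_rot: [0.0, 0.698, 0.716, 0.001]
contact_force: [2.5, 0.3, 0.7]
gripper_width: 0.875
```

```bash
python3 - <<'E'
from h import *
s=state();print(s['tool_pos'],s['gripper_width'],s['contact_force'],s['time'])
im,c=snap('wrist','w19')
im,c=snap('scene','s19')
cv2.imwrite('pics/s19z.png',cv2.resize(im[100:290,90:350,::-1],None,fx=3,fy=3,interpolation=cv2.INTER_CUBIC))
E
```

```text
[0.46699814 0.19694075 0.23474925] 0.875448261358141 [2.47546983 0.25113601 0.6531957 ] 24.75
```

View pics/s19z.png

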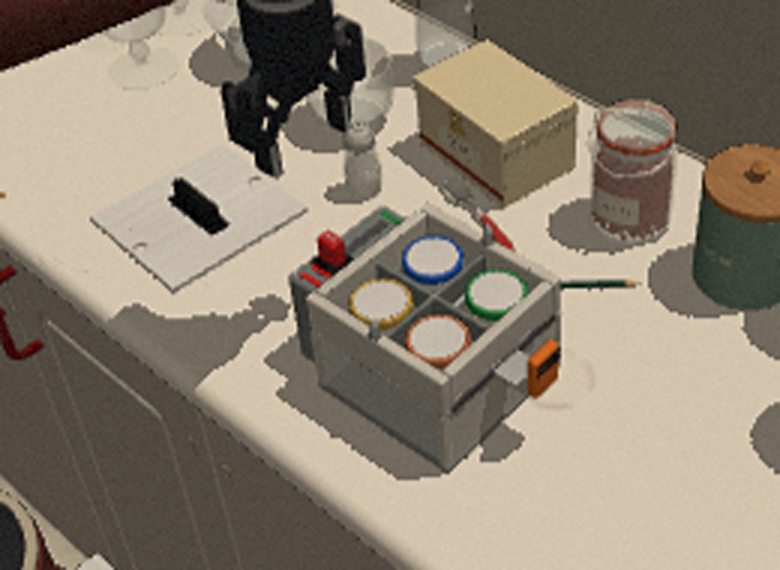

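View pics/w19.png

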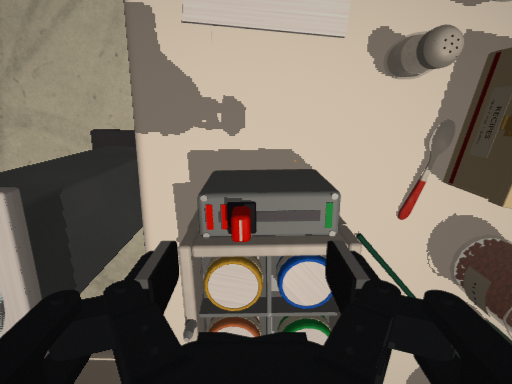

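>>> servo_tool(deltas=[[[75,2,50,10,0],[75,4,110,15,0],[75,6,165,15,-0.5],[75,8,215,15,-1.4],[75,8,235,15,-1.4]]])

```text
time: 25.48
tool_pos: [0.4746, 0.4321, 0.2488]
tool_rot: [0.0, 0.748, 0.664, -0.0]
contact_force: [0.4, 0.0, 1.3]
gripper_width: 0.875
```

>>> servo_tool(deltas=[[[75,0,5,0,0],[75,0,5,0,0],[75,0,5,0,0]]])

```text
time: 25.85
tool_pos: [0.475, 0.4343, 0.2493]
tool_rot: [0.0, 0.749, 0.663, -0.0]
contact_force: [-0.5, -0.0, -0.5]
gripper_width: 0.882
```

```bash
python3 - <<'E'
from h import *
s=state();print(s['tool_pos'],s['tool_rot'],s['gripper_width'],s['contact_force'],s['time'])
im,c=snap('wrist','w20')
cv2.imwrite('pics/w20z.png',cv2.resize(im[80:300,130:380,::-1],None,fx=3,fy=2.7,interpolation=cv2.INTER_CUBIC))
E
```

```text
[0.4750466  0.4343006  0.24931552] [ 1.61177005e-04  7.48823962e-01  6.62768922e-01 -6.06749735e-05] 0.8822967632801184 [-0.47790607 -0.0107574  -0.49961285] 25.85
```

View pics/w20z.png

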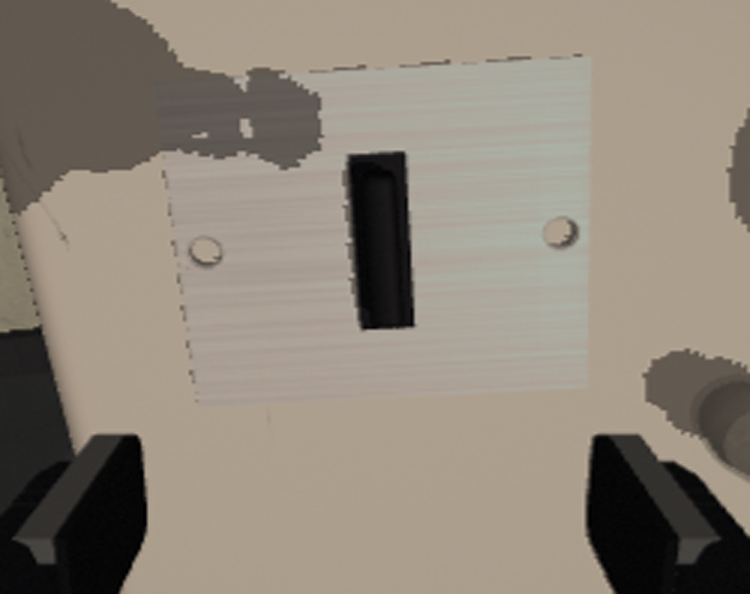

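```bash
python3 - <<'E'
from h import *
im,c=load('w20')
f=lambda a,b:(130+a/3,80+b/2.7)
p=[ray(c,*f(a,b),.006) for a,b in [(205,251),(561,232)]]
d=p[1]-p[0];print(p,np.linalg.norm(d),np.degrees(np.arctan2(d[1],d[0])),(p[0]+p[1])/2)
for a,b in [(163,82),(590,55),(197,403),(587,388)]: print(ray(c,*f(a,b),.006))
g=cv2.cvtColor(im,cv2.COLOR_RGB2GRAY)
for a,b in [(362,152),(405,152),(366,328),(412,326)]: print('bar',ray(c,*f(a,b),.034))
E
```

```text
[array([0.40601159, 0.43566479, 0.006     ]), array([0.55794506, 0.42645717, 0.006     ])] 0.15221221798527274 -3.4680526454058382 [0.48197832 0.43106098 0.006     ]
[0.40243814 0.51387423 0.006     ]
[0.57403898 0.50467535 0.006     ]
[0.38901651 0.35908935 0.006     ]
[0.5650327  0.34589088 0.006     ]
bar [0.47876993 0.47595173 0.034     ]
bar [0.49507626 0.47397481 0.034     ]
bar [0.47088542 0.39800165 0.034     ]
bar [0.48958299 0.39668795 0.034     ]
```

```bash
python3 - <<'E'
from h import *
im,c=load('w1')
p=[ray(c,u,v,.006) for u,v in [(239,53),(370,66)]];d=p[1]-p[0]
print(p,np.degrees(np.arctan2(d[1],d[0])),np.linalg.norm(d))
im,c=load('top0')
f=lambda a,b:(90+a/2.6,150+b/2.6)
p=[ray(c,*f(u,v),.006) for u,v in [(122,254),(138,121)]];d=p[1]-p[0]
print(p,np.degrees(np.arctan2(d[1],d[0])),np.linalg.norm(d))
im,c=snap('top','t21')
cv2.imwrite('pics/t21z.png',cv2.resize(im[150:290,90:390,::-1],None,fx=2.6,fy=2.6,interpolation=cv2.INTER_CUBIC))
E
```

```text
[array([0.40464835, 0.43536215, 0.006     ]), array([0.5574136 , 0.42600054, 0.006     ])] -3.5067584869692916 0.15305181810919444
[array([0.40485762, 0.43155377, 0.006     ]), array([0.55671515, 0.42251527, 0.006     ])] -3.4062045513263097 0.15212627427640973
```

View pics/t21z.png

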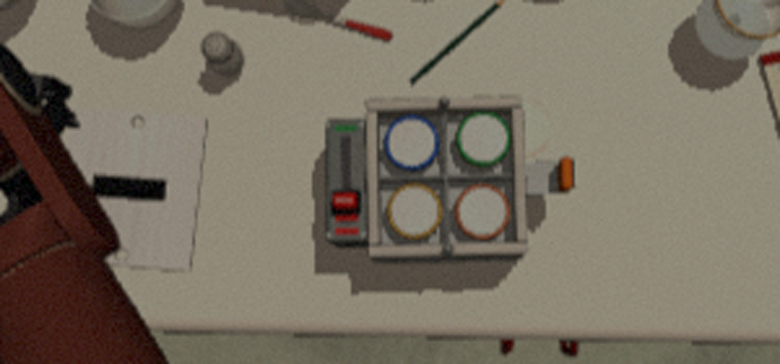

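>>> servo_tool(deltas=[[[50,4,-4,-50,0.58],[50,7,-6,-100,0.58],[50,7,-6,-150,0.58],[50,7,-6,-190,0.58],[50,7,-6,-212,0.58]]])

```text
time: 26.58
tool_pos: [0.4807, 0.4282, 0.0346]
tool_rot: [-0.0, 0.728, 0.685, -0.002]
contact_force: [-0.7, -0.1, 0.1]
gripper_width: 0.589
```

>>> servo_tool(deltas=[[[50,0,0,-3,0],[50,0,0,-6,0],[50,0,0,-6,0]]])

```text
time: 26.95
tool_pos: [0.4828, 0.4304, 0.0331]
tool_rot: [0.0, 0.728, 0.686, 0.002]
contact_force: [-0.8, -0.3, 0.7]
gripper_width: 0.586
```

```bash
python3 - <<'E'
from h import *
s=state();print(s['tool_pos'],s['tool_rot'],s['gripper_width'],s['contact_force'],s['time'])
im,c=snap('wrist','w22')
E
```

```text
[0.48279596 0.43037738 0.03310905] [2.06914580e-04 7.27918083e-01 6.85662372e-01 1.52771852e-03] 0.5856279607613303 [-0.77126636 -0.33717086  0.68952342] 26.95
```

View pics/w22.png

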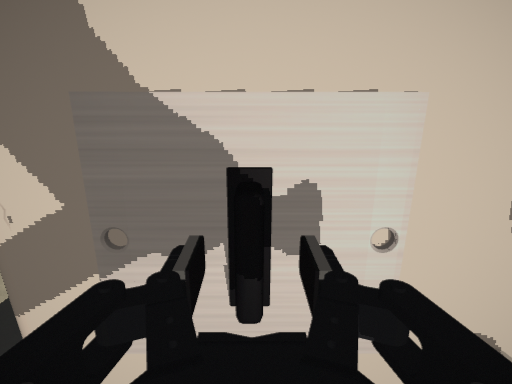

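>>> servo_tool(deltas=[[[30,0,-1,-3,0],[10,0,-1,-3,0],[5,0,-1,-3,0],[5,0,-1,-3,0],[5,0,-1,-3,0]]])

```text
time: 27.62
tool_pos: [0.4818, 0.4287, 0.0284]
tool_rot: [0.0, 0.728, 0.686, 0.0]
contact_force: [-0.9, -0.5, 3.0]
gripper_width: 0.151
```

>>> servo_tool(deltas=[[[5,0,0,5,0],[5,0,0,10,0],[5,0,0,10,0]]])

```text
time: 28.0
tool_pos: [0.4819, 0.4287, 0.0385]
tool_rot: [0.0, 0.728, 0.686, 0.0]
contact_force: [0.2, -0.8, -2.8]
gripper_width: 0.148
```

```bash
python3 - <<'E'
from h import *
s=state();print(s['tool_pos'],s['tool_rot'],s['gripper_width'],s['contact_force'],s['time'])
im,c=snap('wrist','w23')
E
```

```text
[0.48190383 0.42871529 0.03853703] [6.96392084e-05 7.27926487e-01 6.85655087e-01 3.55941704e-04] 0.1482322819997031 [ 0.17173436 -0.80710498 -2.79473891] 28.0
```

View pics/w23.png

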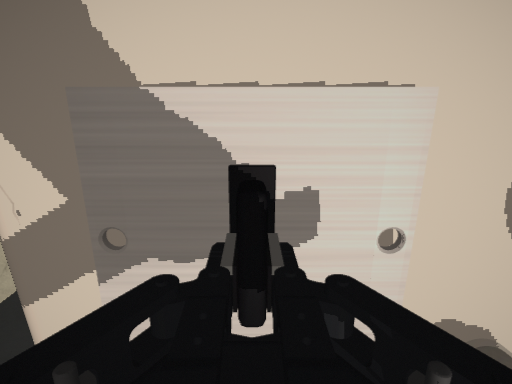

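```bash
python3 - <<'E'
from h import *
im,c=load('w18')
a=cv2.resize(im[140:190,165:215,::-1],None,fx=8,fy=8,interpolation=cv2.INTER_CUBIC)
b=cv2.resize(im[140:190,410:460,::-1],None,fx=8,fy=8,interpolation=cv2.INTER_CUBIC)
im,c=load('w23')
d=cv2.resize(im[215:265,90:140,::-1],None,fx=8,fy=8,interpolation=cv2.INTER_CUBIC)
e=cv2.resize(im[215:265,365:415,::-1],None,fx=8,fy=8,interpolation=cv2.INTER_CUBIC)
o=np.vstack([np.hstack([a,b]),np.hstack([d,e])]);cv2.imwrite('pics/pins.png',cv2.resize(o,(600,600)))
E
```

```text
(no output)
```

View pics/pins.png

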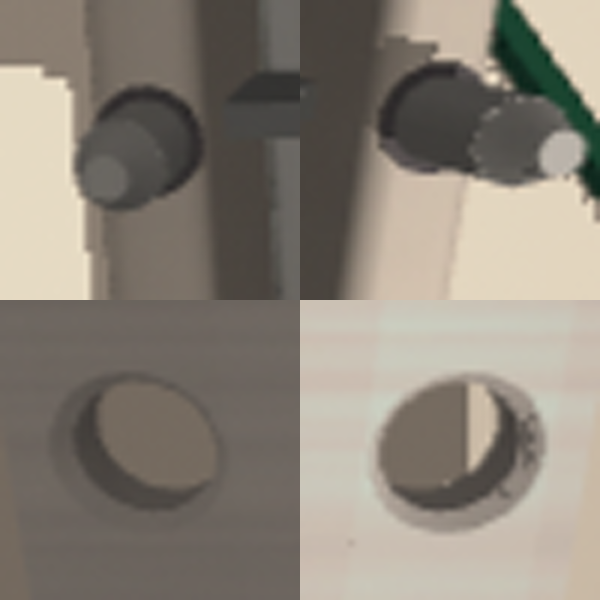

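```bash
python3 - <<'E'
from h import *
im,c=load('w18')
pl=[ray(c,182.2,170.2,.144),ray(c,190,162.8,.124)];pr=[ray(c,453.7,165.5,.144),ray(c,432.5,159.2,.124)]
print(pl,pr)
for k in (0,1):
    d=pr[k]-pl[k];print('ctr',(pl[k]+pr[k])/2,np.linalg.norm(d),np.degrees(np.arctan2(d[1],d[0])))
im,c=load('w23')
h=[ray(c,112.8,240.2,.016),ray(c,391.8,240.3,.016)];d=h[1]-h[0]
print(h,(h[0]+h[1])/2-[.4819,.4287,0],np.linalg.norm(d),np.degrees(np.arctan2(d[1],d[0])))
E
```

```text
[array([0.41096193, 0.0685164 , 0.144     ]), array([0.41138819, 0.06922315, 0.124     ])] [array([0.56396637, 0.07522584, 0.144     ]), array([0.56390314, 0.0755234 , 0.124     ])]
ctr [0.48746415 0.07187112 0.144     ] 0.1531514827398824 2.5108842545188237
ctr [0.48764567 0.07237327 0.124     ] 0.15264502605284444 2.3654930337207
[array([0.40548487, 0.43538916, 0.016     ]), array([0.55876067, 0.42627725, 0.016     ])] [0.00022277 0.0021332  0.016     ] 0.1535463997403089 -3.4021068811400843
```

>>> servo_tool(deltas=[[[5,0,0,45,0],[5,0,0,95,0],[5,0,0,145,0.3],[5,2,-30,185,0.6],[5,4,-80,185,0.95]]])

```text
time: 28.68
tool_pos: [0.4877, 0.3498, 0.2287]
tool_rot: [0.001, 0.692, 0.722, 0.005]
contact_force: [1.4, 0.3, -3.2]
gripper_width: 0.149
```

>>> servo_tool(deltas=[[[5,0,-50,0,0],[5,0,-105,0,0],[5,0,-160,0,0],[5,0,-215,0,0],[5,0,-260,0,0]]])

```text
time: 29.3
tool_pos: [0.4852, 0.0867, 0.223]
tool_rot: [0.0, 0.693, 0.721, -0.0]
contact_force: [1.3, -0.4, -2.2]
gripper_width: 0.15
```

>>> servo_tool(deltas=[[[5,0,-15,0,0],[5,0,-18,0,0],[5,0,-18,0,0],[5,0,-18,0,0]]])

```text
time: 29.8
tool_pos: [0.4857, 0.0717, 0.2231]
tool_rot: [-0.0, 0.692, 0.722, 0.0]
contact_force: [-0.0, 0.9, -1.7]
gripper_width: 0.15
```

```bash
python3 - <<'E'
from h import *
s=state();q=s['tool_rot'];print(s['tool_pos'],2*np.degrees(np.arctan2(q[2],q[1]))-90,s['gripper_width'],s['contact_force'],s['time'])
im,c=snap('wrist','w24')
E
```

```text
[0.48568588 0.07168192 0.223088  ] 2.373533008729396 0.15048453646830934 [-0.02458554  0.91954781 -1.65702922] 29.8
```

View pics/w24.png

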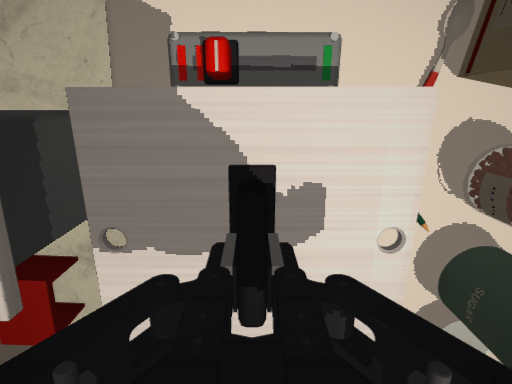

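>>> servo_tool(deltas=[[[5,2,-1.6,-15,0],[5,2,-1.6,-30,0],[5,2,-1.6,-43,0],[5,2,-1.6,-46,0],[5,2,-1.6,-46,0]]])

```text
time: 30.48
tool_pos: [0.4876, 0.0689, 0.1768]
tool_rot: [-0.0, 0.693, 0.721, -0.0]
contact_force: [-0.2, 0.7, -2.3]
gripper_width: 0.152
```

```bash
python3 - <<'E'
from h import *
s=state();q=s['tool_rot'];print(s['tool_pos'],2*np.degrees(np.arctan2(q[2],q[1]))-90,s['gripper_width'],s['contact_force'],s['time'])
im,c=snap('wrist','w25')
d=cv2.resize(im[215:265,90:140,::-1],None,fx=6,fy=6,interpolation=cv2.INTER_CUBIC)
e=cv2.resize(im[215:265,365:415,::-1],None,fx=6,fy=6,interpolation=cv2.INTER_CUBIC)
im,c=snap('scene','s25')
b=cv2.resize(im[150:250,170:290,::-1],(600,500),interpolation=cv2.INTER_CUBIC)[100:400]
cv2.imwrite('pics/w25z.png',np.vstack([np.hstack([d,e]),b]))
E
```

```text
[0.48760946 0.06894675 0.17684205] 2.2690926733930183 0.15155109088608248 [-0.19255783  0.74228871 -2.31692628] 30.475
```

View pics/w25z.png

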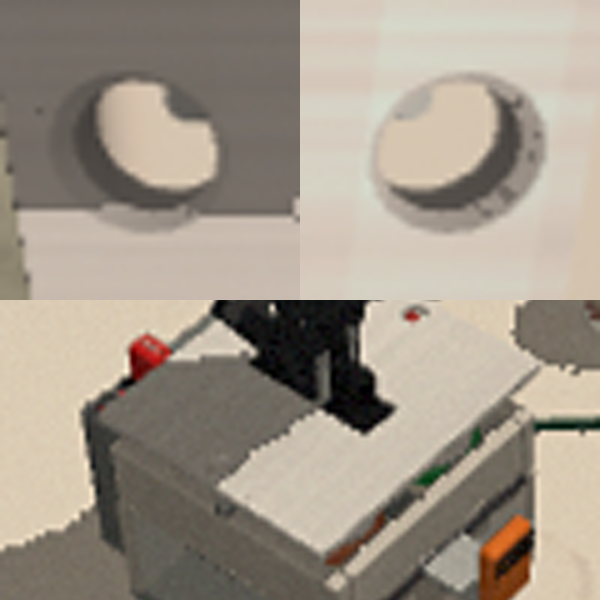

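>>> servo_tool(deltas=[[[5,0,1,-3,0],[5,0,1,-6,0],[5,0,1,-9,0],[5,0,1,-11,0],[5,0,1,-11,0]]])

```text
time: 31.2
tool_pos: [0.4875, 0.07, 0.1659]
tool_rot: [-0.0, 0.693, 0.721, -0.0]
contact_force: [-0.2, -1.0, -3.1]
gripper_width: 0.152
```

```bash
python3 - <<'E'
from h import *
s=state();q=s['tool_rot'];print(s['tool_pos'],2*np.degrees(np.arctan2(q[2],q[1]))-90,s['gripper_width'],s['contact_force'],s['time'])
im,c=snap('wrist','w26')
d=cv2.resize(im[215:265,90:140,::-1],None,fx=6,fy=6,interpolation=cv2.INTER_CUBIC)
e=cv2.resize(im[215:265,365:415,::-1],None,fx=6,fy=6,interpolation=cv2.INTER_CUBIC)
cv2.imwrite('pics/w26z.png',np.vstack([np.hstack([d,e])]))
E
```

```text
[0.48754058 0.06999396 0.16587117] 2.2724057931658592 0.15247577469468945 [-0.22016905 -0.99337237 -3.09756205] 31.2
```

View pics/w26z.png

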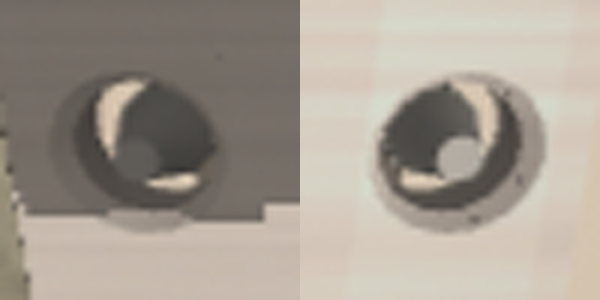

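>>> servo_tool(deltas=[[[5,0,0,-4,0],[5,0,0,-8,0],[5,0,0,-11,0],[5,0,0,-13,0],[5,0,0,-13.5,0]]])

```text
time: 31.88
tool_pos: [0.4876, 0.07, 0.1525]
tool_rot: [-0.0, 0.693, 0.721, -0.0]
contact_force: [0.9, 0.6, -2.1]
gripper_width: 0.149
```

```bash
python3 - <<'E'
from h import *
s=state();q=s['tool_rot'];print(s['tool_pos'],s['contact_force'],s['time'])
im,c=snap('scene','s27')
cv2.imwrite('pics/s27z.png',cv2.resize(im[150:260,170:300,::-1],(780,600),interpolation=cv2.INTER_CUBIC))
E
```

```text
[0.48763223 0.06999599 0.1524722 ] [ 0.87471601  0.60854651 -2.1234978 ] 31.875
```

View pics/s27z.png

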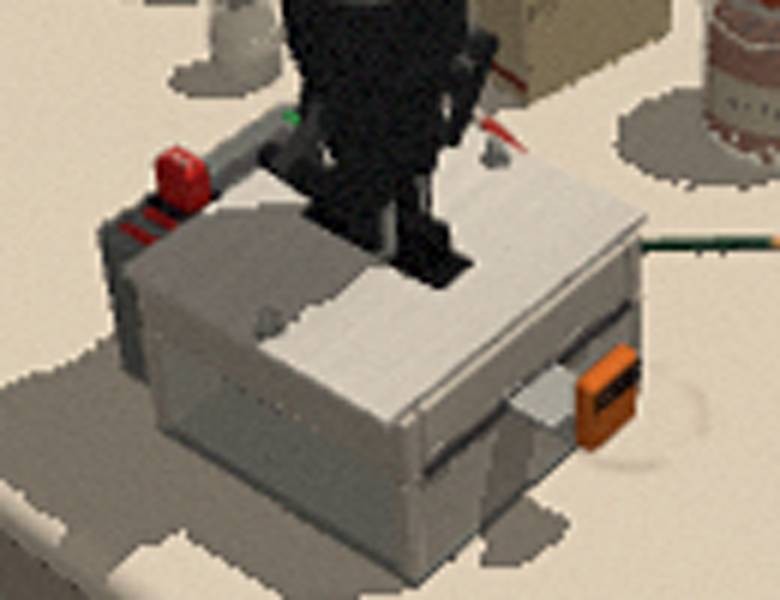

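>>> servo_tool(deltas=[[[5,0,0,-1,0],[5,0,0,-2,0],[5,0,0,-2,0]]])

```text
time: 32.3
tool_pos: [0.4879, 0.07, 0.1523]
tool_rot: [-0.0, 0.693, 0.721, -0.0]
contact_force: [-4.6, -0.6, 5.7]
gripper_width: 0.15
```

>>> servo_tool(deltas=[[[15,0,0,0,0],[30,0,0,0,0],[45,0,0,0,0],[45,0,0,0,0]]])

```text
time: 32.8
tool_pos: [0.4877, 0.07, 0.1506]
tool_rot: [-0.0, 0.693, 0.721, 0.0]
contact_force: [0.6, 0.2, -0.1]
gripper_width: 0.531
```

>>> servo_tool(deltas=[[[45,0,0,20,0],[45,0,0,50,0],[45,-5,20,80,0],[45,-20,60,80,0],[45,-34,104,80,0]]])

```text
time: 33.42
tool_pos: [0.4537, 0.1748, 0.2314]
tool_rot: [0.0, 0.693, 0.721, 0.001]
contact_force: [0.1, -0.1, -0.3]
gripper_width: 0.525
```

>>> servo_tool(deltas=[[[45,0,0,0,0],[45,0,0,0,0]]])

```text
time: 33.67
tool_pos: [0.4537, 0.1738, 0.2305]
tool_rot: [0.0, 0.693, 0.721, -0.0]
contact_force: [-1.1, 0.4, -0.4]
gripper_width: 0.523
```

```bash
python3 - <<'E'
from h import *
s=state();q=s['tool_rot'];print(s['tool_pos'],2*np.degrees(np.arctan2(q[2],q[1]))-90,s['gripper_width'],s['contact_force'],s['time'])
im,c=snap('wrist','w28')
im,c=snap('scene','s28')
cv2.imwrite('pics/s28z.png',cv2.resize(im[150:260,170:300,::-1],(780,600),interpolation=cv2.INTER_CUBIC))
E
```

```text
[0.45374285 0.17379356 0.23052651] 2.2989551742244316 0.5229405978026848 [-1.1452321   0.36424389 -0.38455812] 33.675
```

View pics/w28.png

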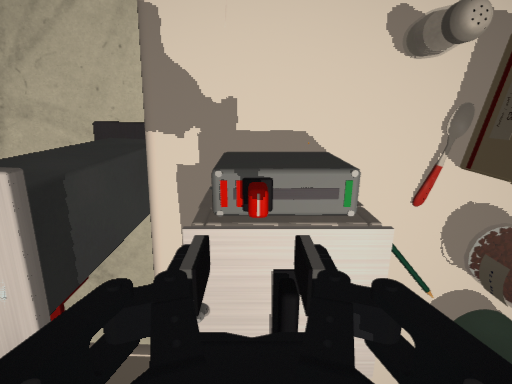

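View pics/s28z.png

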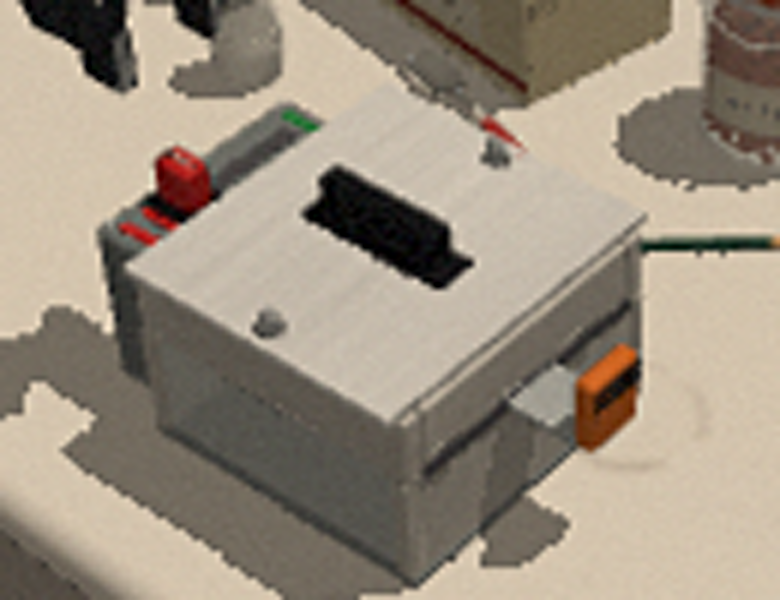

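```bash
python3 - <<'E'
from h import *
im,c=load('w28')
print(ray(c,258.5,192,.141),ray(c,248,192,.141),ray(c,269,192,.141))
E
```

```text
[0.4581416  0.18487463 0.141     ] [0.45014511 0.18454453 0.141     ] [0.46613825 0.18520474 0.141     ]
```

>>> servo_tool(deltas=[[[45,3,0,-30,0],[45,3,0,-60,0],[45,3,0,-80,0],[45,3,0,-90,0],[45,3,0,-93,0]]])

```text
time: 34.4
tool_pos: [0.4569, 0.1734, 0.1374]
tool_rot: [-0.0, 0.693, 0.721, -0.0]
contact_force: [0.3, 0.1, 0.8]
gripper_width: 0.526
```

>>> servo_tool(deltas=[[[30,0,0,0,0],[20,0,0,0,0],[10,0,0,0,0],[10,0,0,0,0]]])

```text
time: 34.9
tool_pos: [0.4575, 0.1742, 0.1389]
tool_rot: [0.001, 0.693, 0.721, 0.001]
contact_force: [-0.0, -1.1, 4.3]
gripper_width: 0.177
```

```bash
python3 - <<'E'
from h import *
s=state();q=s['tool_rot'];print(s['tool_pos'],s['gripper_width'],s['contact_force'],s['time'])
im,c=snap('wrist','w29')
E
```

```text
[0.45748917 0.17415592 0.13892789] 0.17742027241535155 [-0.02905258 -1.11398729  4.29546045] 34.9
```

View pics/w29.png

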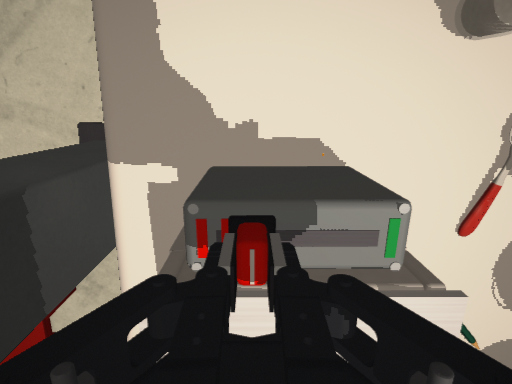

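>>> servo_tool(deltas=[[[10,13,0.5,0,0],[10,26,1,0,0],[10,39,1.5,0,0],[10,52,2,0,0],[10,59,2.4,0,0]]])

```text
time: 35.58
tool_pos: [0.5138, 0.1766, 0.1387]
tool_rot: [-0.003, 0.693, 0.721, -0.003]
contact_force: [-24.7, -2.1, 22.0]
gripper_width: 0.173
```

>>> servo_tool(deltas=[[[10,2,0,0,0],[10,4,0,0,0],[10,4,0,0,0]]])

```text
time: 35.95
tool_pos: [0.514, 0.1766, 0.1387]
tool_rot: [-0.006, 0.693, 0.721, -0.006]
contact_force: [-29.8, -2.6, 24.1]
gripper_width: 0.171
```

>>> servo_tool(deltas=[[[10,-4,0,0,0],[10,-5,0,0,0],[30,-5,0,0,0],[45,-5,0,0,0]]])

```text
time: 36.45
tool_pos: [0.5145, 0.1764, 0.1371]
tool_rot: [-0.0, 0.693, 0.721, -0.0]
contact_force: [-0.0, 0.7, 0.3]
gripper_width: 0.524
```

>>> servo_tool(deltas=[[[45,0,0,20,0],[45,0,0,60,0],[45,0,0,90,0],[45,0,0,90,0]]])

```text
time: 36.95
tool_pos: [0.5169, 0.1768, 0.2326]
tool_rot: [0.002, 0.693, 0.721, 0.003]
contact_force: [0.8, 0.3, -0.1]
gripper_width: 0.524
```

```bash
python3 - <<'E'
from h import *
s=state();q=s['tool_rot'];print(s['tool_pos'],s['gripper_width'],s['contact_force'],s['time'])
im,c=snap('wrist','w30')
cv2.imwrite('pics/w30z.png',cv2.resize(im[130:230,130:330,::-1],(800,400),interpolation=cv2.INTER_CUBIC))
E
```

```text
[0.516878   0.17682354 0.23256213] 0.5241924455031999 [ 0.76123187  0.26376156 -0.11848234] 36.95
```

View pics/w30z.png

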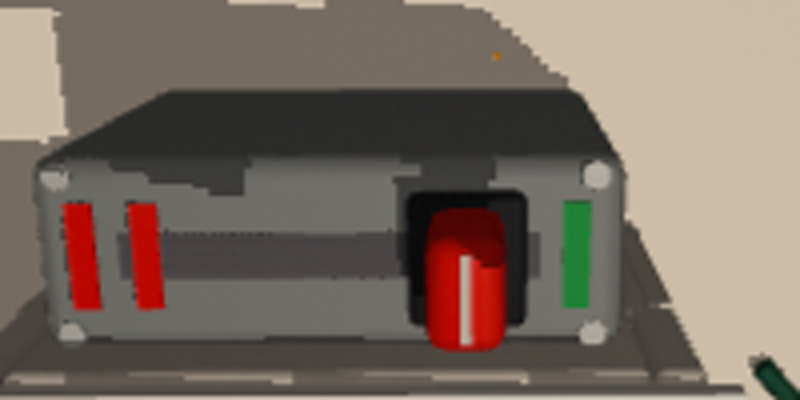

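>>> servo_tool(deltas=[[[45,-5,-30,0,1.7],[45,-10,-60,0,3.4],[45,-15,-90,0,5.1],[45,-18,-120,0,6.8],[45,-20,-150,0,8.5]]])

```text
time: 37.62
tool_pos: [0.4937, 0.0255, 0.226]
tool_rot: [-0.001, 0.312, 0.95, -0.0]
contact_force: [0.2, 0.1, -0.0]
gripper_width: 0.525
```

>>> servo_tool(deltas=[[[45,-2,-40,0,1.7],[45,-4,-78,0,3.4],[45,-4,-80,0,5.1],[45,-4,-80,0,6.5],[45,-4,-80,0,6.5]]])

```text
time: 38.25
tool_pos: [0.49, -0.0536, 0.2262]
tool_rot: [-0.001, -0.019, 1.0, 0.0]
contact_force: [-0.4, 0.6, 0.7]
gripper_width: 0.528
```

```bash
python3 - <<'E'
from h import *
s=state();q=s['tool_rot'];print(s['tool_pos'],2*np.degrees(np.arctan2(q[2],q[1]))-90,s['joint_pos'],s['gripper_width'],s['contact_force'],s['time'])
im,c=snap('wrist','w31')
E
```

```text
[ 0.49000443 -0.05359686  0.22622175] 92.15194489490102 [-2.60067318e-01 -2.54160045e-01  1.93815656e+00  3.06904143e-05
  1.46015431e+00 -1.86842560e+00] 0.5277422363608126 [-0.37466172  0.63212708  0.65975527] 38.25
```

View pics/w31.png

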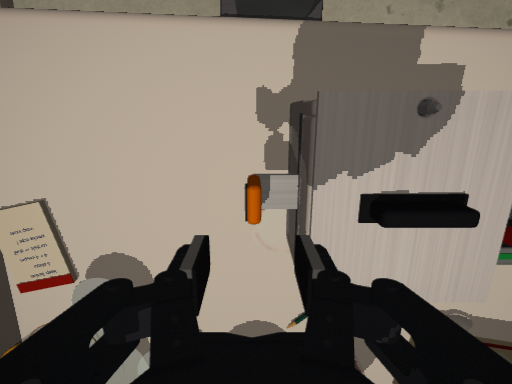

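```bash
python3 - <<'E'
from h import *
im,c=load('w31')
for p in [(254,176),(254,199),(254,224),(247,199),(261,199)]: print(p,ray(c,*p,.126))
E
```

```text
(254, 176) [ 0.46762447 -0.05316734  0.126     ]
(254, 199) [ 0.48654838 -0.05239091  0.126     ]
(254, 224) [ 0.50813361 -0.05150529  0.126     ]
(247, 199) [ 0.48676604 -0.05802879  0.126     ]
(261, 199) [ 0.4863307  -0.04675284  0.126     ]
```

>>> servo_tool(deltas=[[[38,0,1,-30,0],[38,0,1,-60,0],[38,0,1,-90,0],[38,0,1,-105,0],[38,0,1,-110,0]]])

```text
time: 38.92
tool_pos: [0.4902, -0.0524, 0.1167]
tool_rot: [-0.001, -0.02, 1.0, 0.0]
contact_force: [-0.0, -0.3, 0.0]
gripper_width: 0.443
```

>>> servo_tool(deltas=[[[25,0,0,0,0],[10,0,0,0,0],[5,0,0,0,0],[5,0,0,0,0]]])

```text
time: 39.42
tool_pos: [0.4916, -0.0527, 0.1191]
tool_rot: [0.001, -0.02, 1.0, -0.0]
contact_force: [-0.3, 1.0, 5.4]
gripper_width: 0.131
```

```bash
python3 - <<'E'
from h import *
s=state();q=s['tool_rot'];print(s['tool_pos'],s['gripper_width'],s['contact_force'],s['time'])
im,c=snap('wrist','w32')
E
```

```text
[ 0.4915723  -0.05269614  0.11908889] 0.1312689099486304 [-0.29715212  1.03729606  5.35685128] 39.425
```

View pics/w32.png

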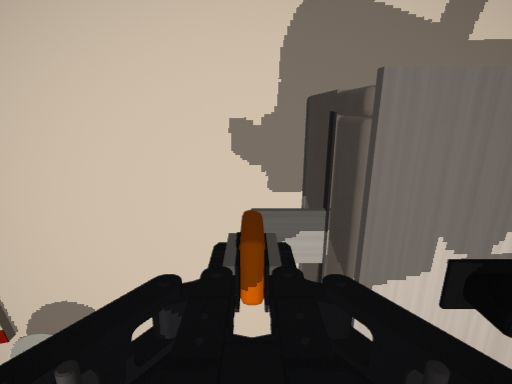

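>>> servo_tool(deltas=[[[5,0.6,-15,0,0],[5,1.6,-40,0,0],[5,2.8,-70,0,0],[5,4,-100,0,0],[5,5,-125,0,0]]])

```text
time: 40.1
tool_pos: [0.4967, -0.178, 0.1191]
tool_rot: [0.001, -0.02, 1.0, 0.001]
contact_force: [1.6, 5.2, 5.8]
gripper_width: 0.126
```

>>> servo_tool(deltas=[[[5,0.4,-10,0,0],[5,0.8,-19,0,0],[5,1,-22,0,0],[5,1,-22,0,0]]])

```text
time: 40.6
tool_pos: [0.4975, -0.1961, 0.119]
tool_rot: [0.001, -0.02, 1.0, 0.004]
contact_force: [-1.4, 15.9, 11.8]
gripper_width: 0.127
```

```bash
python3 - <<'E'
from h import *
s=state();q=s['tool_rot'];print(s['tool_pos'],s['gripper_width'],s['contact_force'],s['time'])
im,c=snap('scene','s33')
cv2.imwrite('pics/s33z.png',cv2.resize(im[140:300,170:370,::-1],(750,600),interpolation=cv2.INTER_CUBIC))
E
```

```text
[ 0.49747335 -0.1960757   0.11902221] 0.12734125826741607 [-1.37898015 15.86050786 11.79705436] 40.6
```

View pics/s33z.png

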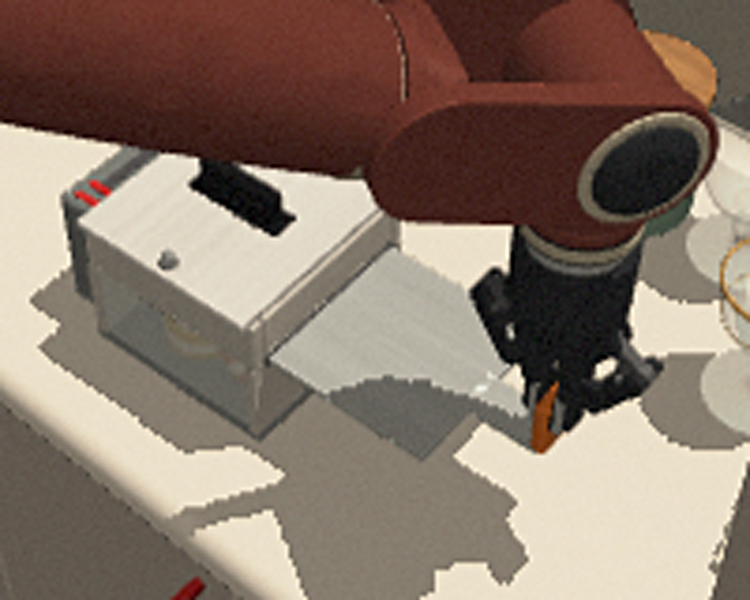

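>>> servo_tool(deltas=[[[5,0,-2,0,0],[5,0,-3,0,0],[5,0,-3,0,0],[5,0,-3,0,0]]])

```text
time: 41.15
tool_pos: [0.4975, -0.1962, 0.119]
tool_rot: [0.0, -0.02, 1.0, 0.007]
contact_force: [-2.3, 27.6, 15.4]
gripper_width: 0.126
```

```bash
python3 - <<'E'
from h import *
s=state();q=s['tool_rot'];print(s['tool_pos'],s['gripper_width'],s['contact_force'],s['time'])
im,c=snap('scene','s34')
cv2.imwrite('pics/s34z.png',cv2.convertScaleAbs(cv2.resize(im[190:260,180:260,::-1],(686,600),interpolation=cv2.INTER_CUBIC),alpha=1.6))
E
```

```text
[ 0.49746537 -0.19623216  0.11895518] 0.1261326422491206 [-2.28207913 27.64903443 15.44273752] 41.15
```

View pics/s34z.png

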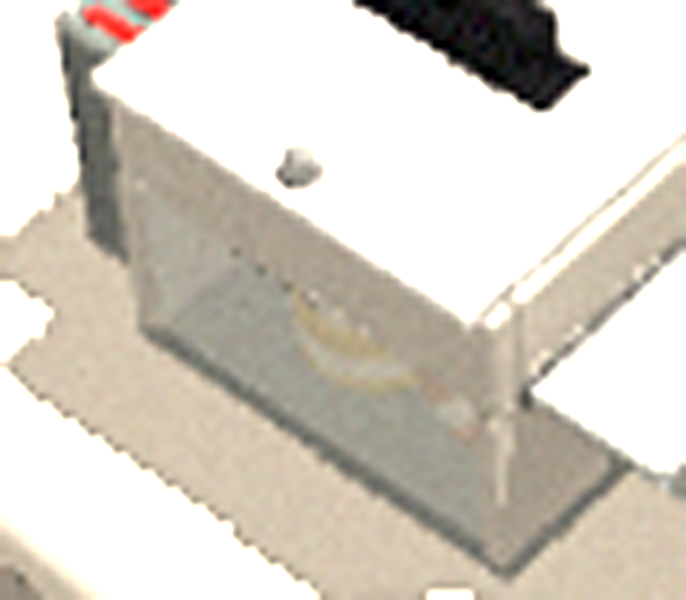

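```bash
python3 - <<'E'
from h import *
im,c=load('s34')
f=lambda a,b:(180+a*80/686,190+b*70/600)
for n,a,b in [('brass low',350,388),('brass left',295,310),('brass top-cut',340,310),('copper',455,420),('copper low',470,438)]:
    for z in (.01,.023,.04,.06): print(n,z,np.round(ray(c,*f(a,b),z)[:2],3))
# bay corners proj
R=lambda x,y,z:(.4876+x*.9992-y*.04,.071+x*.04+y*.9992,z)
for p in [(-.075,.075,.008),(-.075,-.075,.008),(-.036,.036,.008),(-.036,-.036,.008),(-.036,.036,.038),(.075,-.075,.008)]:
    u=proj(c,R(*p)); print(p,((u-[180,190])*[686/80,600/70]).round())
E
```

```text
brass low 0.01 [0.428 0.073]
brass low 0.023 [0.421 0.065]
brass low 0.04 [0.412 0.054]
brass low 0.06 [0.401 0.041]
brass left 0.01 [0.439 0.111]
brass left 0.023 [0.432 0.102]
brass left 0.04 [0.423 0.091]
brass left 0.06 [0.412 0.077]
brass top-cut 0.01 [0.449 0.1  ]
brass top-cut 0.023 [0.442 0.091]
brass top-cut 0.04 [0.432 0.08 ]
brass top-cut 0.06 [0.421 0.066]
copper 0.01 [0.441 0.038]
copper 0.023 [0.434 0.03 ]
copper 0.04 [0.424 0.02 ]
copper 0.06 [0.413 0.008]
copper low 0.01 [0.439 0.029]
copper low 0.023 [0.432 0.022]
copper low 0.04 [0.422 0.011]
copper low 0.06 [ 0.411 -0.   ]
(-0.075, 0.075, 0.008) [165. 316.]
(-0.075, -0.075, 0.008) [502. 545.]
(-0.036, 0.036, 0.008) [330. 304.]
(-0.036, -0.036, 0.008) [491. 410.]
(-0.036, 0.036, 0.038) [324. 244.]
(0.075, -0.075, 0.008) [797. 268.]
```

>>> servo_tool(deltas=[[[5,-0.4,15,0,0],[5,-1.4,40,0,0],[5,-2.6,70,0,0],[5,-3.8,100,0,0],[5,-4.9,125,0,0]]])

```text
time: 41.82
tool_pos: [0.4926, -0.0778, 0.1191]
tool_rot: [0.001, -0.02, 1.0, -0.002]
contact_force: [0.7, -3.9, 4.6]
gripper_width: 0.124
```

>>> servo_tool(deltas=[[[5,-0.4,10,0,0],[5,-0.8,18,0,0],[5,-1,24,0,0],[5,-1,24,0,0]]])

```text
time: 42.32
tool_pos: [0.4916, -0.0535, 0.1191]
tool_rot: [0.001, -0.02, 1.0, -0.001]
contact_force: [-1.5, 1.0, 6.4]
gripper_width: 0.128
```

>>> servo_tool(deltas=[[[5,0,2,0,0],[5,0,4,0,0],[5,0,4,0,0]]])

```text
time: 42.7
tool_pos: [0.4916, -0.0518, 0.1191]
tool_rot: [0.001, -0.02, 1.0, -0.003]
contact_force: [-1.4, -7.6, 4.9]
gripper_width: 0.127
```

>>> servo_tool(deltas=[[[5,0,2,0,0],[5,0,3,0,0],[5,0,3,0,0]]])

```text
time: 43.08
tool_pos: [0.4916, -0.0516, 0.1192]
tool_rot: [0.001, -0.02, 1.0, -0.006]
contact_force: [-2.6, -19.1, 4.5]
gripper_width: 0.127
```

>>> servo_tool(deltas=[[[5,0,-3,0,0],[5,0,-4,0,0],[25,0,-4,0,0],[36,0,-4,0,0],[36,0,-4,0,0]]])

```text
time: 43.7
tool_pos: [0.4905, -0.0503, 0.1172]
tool_rot: [-0.0, -0.02, 1.0, 0.0]
contact_force: [-0.7, -0.8, -0.1]
gripper_width: 0.421
```

>>> servo_tool(deltas=[[[36,0,0,25,0],[36,0,0,65,0],[36,0,0,110,0],[36,0,0,115,0],[36,0,0,115,0]]])

```text
time: 44.32
tool_pos: [0.4908, -0.0505, 0.2325]
tool_rot: [0.0, -0.02, 1.0, -0.0]
contact_force: [0.3, -0.2, -1.3]
gripper_width: 0.421
```

```bash
python3 - <<'E'
from h import *
s=state();q=s['tool_rot'];print(s['tool_pos'],s['gripper_width'],s['contact_force'],s['time'])
im,c=snap('wrist','w36')
for p in [(254,176),(254,199)]: print(p,ray(c,*p,.126))
im,c=snap('scene','s36')
cv2.imwrite('pics/s36z.png',cv2.resize(im[140:300,150:350,::-1],(750,600),interpolation=cv2.INTER_CUBIC))
E
```

```text
[ 0.49076677 -0.05049598  0.23252232] 0.420743987665807 [ 0.34988705 -0.1965272  -1.30888499] 44.325
(254, 176) [ 0.47001555 -0.05007514  0.126     ]
(254, 199) [ 0.48947518 -0.04923202  0.126     ]
```

View pics/w36.png

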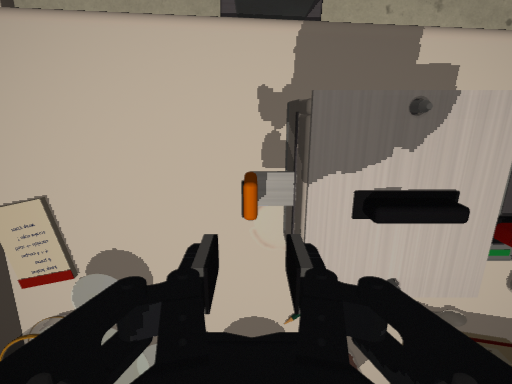

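View pics/s36z.png

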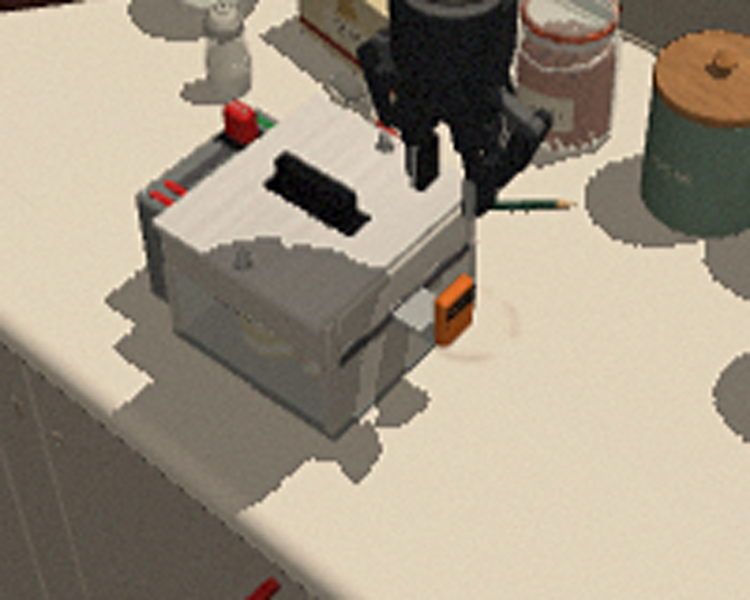

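>>> servo_tool(deltas=[[[45,4,30,0,-1.7],[45,8,70,0,-3.4],[45,12,110,0,-5.1],[45,16,150,0,-6.8],[45,20,180,0,-8.5]]])

```text
time: 45.05
tool_pos: [0.5098, 0.1309, 0.2304]
tool_rot: [-0.002, 0.415, 0.91, -0.001]
contact_force: [0.3, -1.1, -0.0]
gripper_width: 0.522
```

>>> servo_tool(deltas=[[[45,2,25,0,-1.7],[45,4,46,0,-3.4],[45,4,46,0,-5.1],[45,4,46,0,-6.5],[45,4,46,0,-6.5]]])

```text
time: 45.68
tool_pos: [0.514, 0.1753, 0.2307]
tool_rot: [-0.001, 0.692, 0.722, -0.001]
contact_force: [0.3, 0.1, -0.0]
gripper_width: 0.528
```

```bash
python3 - <<'E'
from h import *
s=state();q=s['tool_rot'];print(s['tool_pos'],2*np.degrees(np.arctan2(q[2],q[1]))-90,s['gripper_width'],s['contact_force'],s['time'])
im,c=snap('wrist','w37')
E
```

```text
[0.51396771 0.17532281 0.23065162] 2.3829536968329705 0.5275324304245662 [ 0.25894462  0.09690017 -0.00610047] 45.675
```

View pics/w37.png

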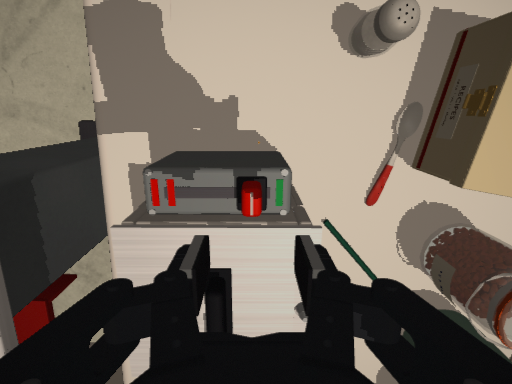

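Selector grip is centred between the fingers (px 251,195). Descend, grip, slide back.

>>> servo_tool(deltas=[[[45,0,0,-30,0],[45,0,0,-60,0],[45,0,0,-80,0],[45,0,0,-90,0],[45,0,0,-93,0]]])

```text
time: 46.35
tool_pos: [0.5148, 0.1754, 0.1394]
tool_rot: [-0.0, 0.693, 0.721, -0.0]
contact_force: [-0.1, 0.4, -0.6]
gripper_width: 0.528
```

>>> servo_tool(deltas=[[[30,0,0,0,0],[20,0,0,0,0],[10,0,0,0,0],[10,0,0,0,0]]])

```text
time: 46.85
tool_pos: [0.5135, 0.1755, 0.141]
tool_rot: [-0.001, 0.693, 0.721, -0.002]
contact_force: [-8.8, -0.8, 8.0]
gripper_width: 0.174
```

>>> servo_tool(deltas=[[[10,-13,-0.5,0,0],[10,-26,-1,0,0],[10,-39,-1.5,0,0],[10,-52,-2,0,0],[10,-58,-2.4,0,0]]])

```text
time: 47.48
tool_pos: [0.4567, 0.1732, 0.141]
tool_rot: [0.001, 0.693, 0.721, 0.001]
contact_force: [1.8, 0.4, 6.0]
gripper_width: 0.169
```

>>> servo_tool(deltas=[[[10,-2,0,0,0],[10,-3,0,0,0],[10,-3,0,0,0]]])

```text
time: 47.85
tool_pos: [0.4539, 0.1731, 0.141]
tool_rot: [0.001, 0.693, 0.721, 0.001]
contact_force: [0.8, -0.3, 6.8]
gripper_width: 0.171
```

>>> servo_tool(deltas=[[[10,-2,0,0,0],[10,-4,0,0,0],[10,-4,0,0,0]]])

```text
time: 48.22
tool_pos: [0.4528, 0.173, 0.1411]
tool_rot: [0.004, 0.693, 0.721, 0.004]
contact_force: [13.9, -0.8, -1.9]
gripper_width: 0.173
```

>>> servo_tool(deltas=[[[10,2,0,0,0],[10,3,0,0,0],[25,3,0,0,0],[45,3,0,0,0],[45,3,0,0,0]]])

```text
time: 48.85
tool_pos: [0.4519, 0.1729, 0.1388]
tool_rot: [-0.001, 0.693, 0.721, -0.001]
contact_force: [0.2, -0.2, -0.5]
gripper_width: 0.525
```

>>> servo_tool(deltas=[[[45,0,0,25,0],[45,0,0,65,0],[45,0,0,100,0],[45,0,0,110,0],[45,0,0,110,0]]])

```text
time: 49.48
tool_pos: [0.4527, 0.173, 0.2494]
tool_rot: [0.0, 0.693, 0.721, 0.0]
contact_force: [-0.8, 0.0, -0.6]
gripper_width: 0.523
```

>>> servo_tool(deltas=[[[45,-10,40,0,0],[45,-20,80,0,0],[45,-30,120,0,0],[45,-30,140,0,0],[45,-30,140,0,0]]])

```text
time: 50.1
tool_pos: [0.4223, 0.3133, 0.2479]
tool_rot: [-0.0, 0.692, 0.722, -0.002]
contact_force: [-0.3, -1.0, 0.0]
gripper_width: 0.528
```

```bash
python3 - <<'E'
from h import *
s=state();print(s['tool_pos'],s['gripper_width'],s['contact_force'],s['time'])
im,c=snap('top','t38')
cv2.imwrite('pics/t38z.png',cv2.resize(im[150:290,90:390,::-1],None,fx=2.6,fy=2.6,interpolation=cv2.INTER_CUBIC))
im,c=snap('scene','s38')
cv2.imwrite('pics/s38z.png',cv2.resize(im[140:300,150:350,::-1],(750,600),interpolation=cv2.INTER_CUBIC))
im,c=snap('wrist','w38')
cv2.imwrite('pics/w38z.png',cv2.resize(im[200:384,130:380,::-1],(750,552),interpolation=cv2.INTER_CUBIC))
E
```

```text
[0.42227677 0.31327042 0.2478615 ] 0.5283066385789047 [-0.29013939 -1.02823281  0.044509  ] 50.1
```

View pics/t38z.png

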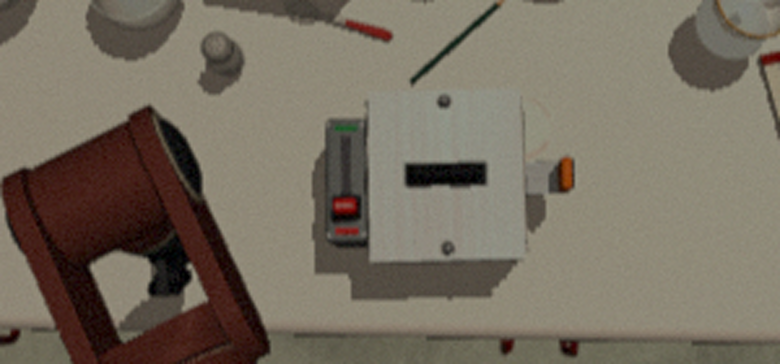

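View pics/s38z.png

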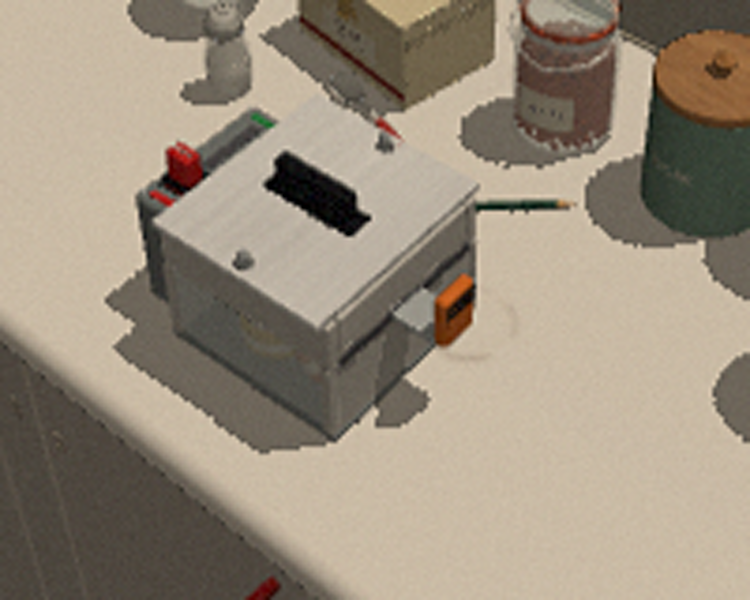

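View pics/w38z.png

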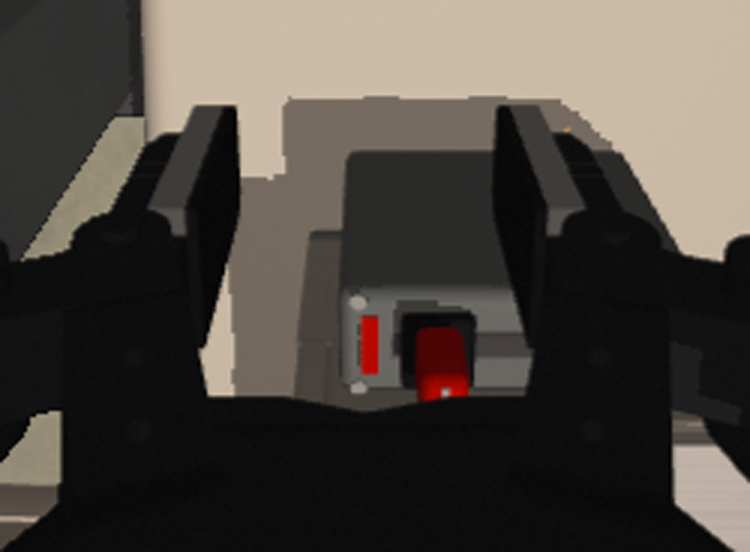

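```bash
python3 - <<'E'
from h import *
im,c=load('s38')
a=im[205:262,192:245,::-1].astype(float)
a=np.clip((a-60)*2.2,0,255).astype(np.uint8)
cv2.imwrite('pics/bay.png',cv2.resize(a,(556,600),interpolation=cv2.INTER_CUBIC))
R=lambda x,y,z:(.4876+x*.9992-y*.04,.071+x*.04+y*.9992,z)
for p in [(-.083,.083,.084),(-.083,-.083,.084),(-.075,.075,.008),(-.075,-.075,.008),(-.036,.036,.038),(-.036,-.036,.038),(.036,.036,.038),(.036,-.036,.038)]:
    u=proj(c,R(*p)); print(p,((u-[192,205])*10.5).round())
E
```

```text
(-0.083, 0.083, 0.084) [ 3. 43.]
(-0.083, -0.083, 0.084) [479. 357.]
(-0.075, 0.075, 0.008) [ 76. 230.]
(-0.075, -0.075, 0.008) [489. 510.]
(-0.036, 0.036, 0.038) [270. 141.]
(-0.036, -0.036, 0.038) [471. 271.]
(0.036, 0.036, 0.038) [449.  -9.]
(0.036, -0.036, 0.038) [648. 113.]
```

View pics/bay.png

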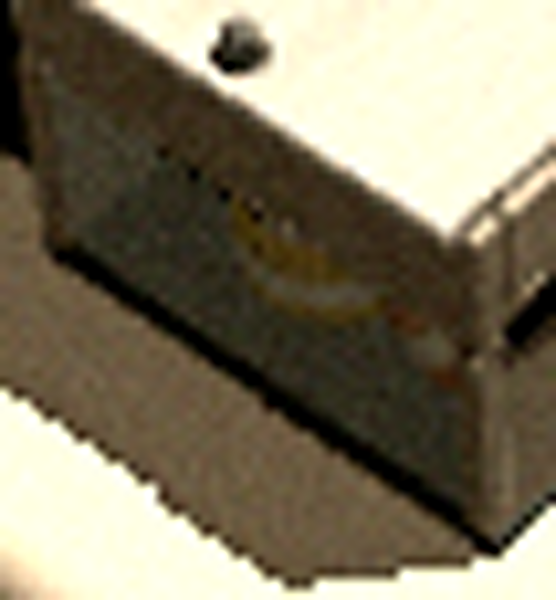

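```bash
python3 -c "
from h import *
print(job_done(), state()['time'])"
```

```text
the job is handed in; nothing more can be done
the job is handed in; nothing more can be done
```

The job is handed in at about 50 s of robot time. By my checks everything was done in the order asked, except that I could not see two of the four pods in the bay.

- **Loading:** All four pods were there, and each went into its own cell. The green one tilted on release; I pressed it flat with the closed fingers and confirmed it in the pictures.
- **Cover:** It went over both pins and the last views show it flush on the rim.
- **Selector to green:** It moved about 56 mm and stopped against the far end at about 30 N. It seems to have started about 3–4 mm off the near end.
- **Gate:** I drew it out about 143.5 mm, to its end stop at 16–28 N. I then pushed it home until it stopped at about 19 N, with no jam on the way.
- **Selector back to red:** It moved about 60 mm and stopped firmly at the near end.

**Last checks:** In the final pictures the cover is flush, the gate tab is home, and the selector is at the red end. No pods are left on the worktop, the salt shaker and glasses look undisturbed, and the arm was clear of everything.

**What I could not confirm:** Only the brass and copper pods could be seen lying flat through the bay's front. The blue and green ones are hidden behind the front wall. That they dropped is inferred from the full gate travel and its unobstructed closing.

The top and wrist cameras disagreed by about 3–4 mm in y, so I aligned each fit from the wrist view.

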